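# Take the hot lid off the wax pot with the lid lifter

## Robot

A 6-joint arm with a two-finger parallel gripper is mounted at the origin on the work surface. World frame = base frame: x ahead of the robot, y to its left, z up, the work surface at z = 0. Lengths are in m, angles in rad, forces in N, time in s.
With the tool pointing down it reaches from about 0.35 to 0.85 m from the base axis. Payload 8.1 kg.
Tool frame: the origin (TCP) lies on the centre line of the jaws, within the pads' length; the fingertips stand 19 mm ahead of it and the grasp point (between the pads) is the TCP (robot.tips_ahead is the distance from the TCP to the fingertips, in m); y points along the fingers, z is the direction in which the jaws open and shut, and the axes are right-handed (so a half turn about y gives the same grasp; the last joint's range is limited). The gripper opens to 93 mm and grips with 3 to 60 N. Pads are 15 mm wide; open, the fingers measure 128 mm over their backs; the gripper's body (75 mm by 188 mm) begins 65 mm behind the grasp point.
Start: joints at [1.137, 0.13, 1.488, -0, 1.523, -0.085], TCP at [0.205, 0.564, 0.238] pointing down, gripper open.
Joint ranges: [-2.96, 2.96], [-0.89, 2.26], [0.02, 2.5], [-1.34, 4.48], [0, 2.73], [-2.66, 2.66]. Speed limits (rad/s): [2.39, 2.39, 2.79, 3.14, 3.14, 3.14].

## Interface

Orientations are given as a rotation vector (axis times angle).
In Python, from plant import robot, imaging, models gives the robot as it stands.
- The arm moves only by the tool carry_out, never from a script. Its argument "motion" is one flat list of numbers, 7 for each row, row after row: the shift along the tool's x, y, z in m, then the turn, a rotation vector about the tool's x, y, z in degrees, then the opening, from -1 (shut) to 1 (fully open). A call has exactly 5 rows; each row shifts and turns the pose as measured when the row begins, along the tool's axes as they then stand; what a row does not reach is not made up. A row lasts 1/10 s, in which the tool goes at most 50 mm and 8.59 degrees, less where a joint would pass 70% of its speed; a pose out of reach is approached as far as the arm can. A call is refused whole if a number of a shift passes 0.05 or a number of a turn 8.59, either way. A call with a gripper value outside its range is refused whole. The fingers move at their own pace and stop on an object; "squeeze" is the grip in N (left out, the last holds). Time passes only in rows, so rows that do not move let the fingers close, or fill a call up. It gives the time, the measured TCP pose, the force and the opening at its end, in the units of the state.
- robot.read_state(): the state, without advancing time (a new reading comes with each control period).
- imaging.read_camera(name): name is "scene" or "top" or "wrist"; returns the picture (384x512x3 uint8, blue, green, red); there is no depth.
- imaging.camera_model(name): a dict with "K" (3x3 intrinsics, pixels), "k1" (the pictures are not rectified: a ray, as slopes to the right and down, at radius r is drawn at 1 + k1 r^2 times it, then the intrinsics apply), "position" and "orientation" of the camera in the world. Camera axes: x right, y down, z forward; pixel columns grow to the right and rows downward; lengths in m; the calibration is good to about 2 mm. A picture is of the moment at which its call begins: read the wrist's pose just before it. camera_model takes no time and is no camera call; for the wrist camera it gives the pose at the moment of the call.
- robot.close_job(): hands the job in, once; it reports no verdict.
Trained networks look in the newest picture that a camera, given by its name, has taken for a name from the list of things; names that differ only in an ending like _2 or _b are one class to them, and where a whole thing is asked for, a point or a joint stands for the part that bears it (a point fixed in the world has none). Each returns a list of dicts, best first, with "confidence" (0 to 1); they miss things now and then, are a little off and sometimes report something else, mostly with a low value. They report only what shows in the picture. A call takes as long as a camera call.
- models.outline_of(camera, thing): "pixels" (384x512 bool, what is visible of it) and "pixel" ([column, row] in pixels, amid what is visible of it).
The state is a dict: "t": time; "q": joint angles; "dq": joint speeds; "joint_torque": joint torques, N m; "tool_pos": TCP position; "orientation": TCP orientation; "force": force on the tool from outside, world axes, zero at the start; "wrist_torque": the same for the moment, N m; "opening": finger opening in m.
Only numpy, scipy, OpenCV 4.12 (cv2) and the standard library are available. Lean on these libraries where they do the work, as an engineer would, in place of code of your own. Each camera call takes 0.05 s, during which the arm holds its last target.

## Task

The lid of the larger candle-wax pot in the school craft corner is hot: never touch it with the gripper. Take the lid lifter from its steel dish, hook it under the lid's loop handle, lift the lid off, carry it level and steadily to the round cork mat and set it down flat in the middle. Then unhook the lifter and stand it upright in the middle of its dish again.

Things in the scene. Friction and masses are not known exactly. Their poses are not given: they have to be found in the camera images.
- lid_loop (a point): Lid of the larger pot: loose aluminium disc 136 mm across, 5 thick, 0.24-0.4 kg, 8 mm skirt below. On it an arch of 8 mm bar whose level top bar runs along y: 64 mm free between its legs, 32 mm free height over the disc. Point: middle of the top bar, 36 mm above the disc's top, 49 above the skirt's underside, 141 above the table at the start. Bar within 30 degrees of table y.
- lifter_grip (a point): Lid lifter, 0.22 kg, upright on its foot. Point: centre of the wooden grip, 26 x 26 mm, 60 tall, 110 above the underside. Below it a flat-steel hook, open to +x (the way to push it under a bar; within 30 degrees of table x): foot 30 wide, 6 thick, from x -32 to +19; lip at its front end up to 16 high; stem at x -14 to -19 up to the grip. A bar lies between stem and lip (28 mm), below the grip.
- mat: Round cork mat, 150 mm across, 12 mm thick, fixed to the table. Origin at the centre of its underside; z up. With the lid resting on it, the loop's point is 61 mm above the table.
- dish: Low round steel dish in which the lifter stands, 136 mm across its rim, flat floor 4 mm thick, rim 10 mm high, fixed to the table. Origin at the centre of its underside; z up.

How it is judged:
By the outcome, as a careful person would: the job done as asked, in the order asked, and still so for the second after the job is handed in, with the robot touching nothing.
It also fails if it takes over 72 s, if anything falls off the work surface, if the arm or the gripper's body presses on something with over 40 N, if the wrist force passes 120 N, or if a joint passes its speed limit or range.

## Working session

There is one attempt and no reset: what is moved stays moved. The work goes in short steps, Python scripts to look and compute and a tool call to move; the robot and the scene stay as the last step left them, time stands still between calls to the robot, and variables do not carry over. Pictures are saved under pics/ and viewed, and the job is handed in when it is done.

Besides the shell and the picture viewer there is one more tool, called after ">>>" as name(argument=value, ...) on one line, values as JSON. carry_out: Moves the arm, as the interface text tells. Its arguments: {"type":"object","properties":{"motion":{"type":"array","items":{"type":"number"}},"squeeze":{"type":"number"}},"required":["motion"]}

```bash
ls; mkdir -p pics
python3 - <<'E'
from plant import robot, imaging, models
import cv2
s=robot.read_state();print(s)
for n in ["scene","top","wrist"]:
    im=imaging.read_camera(n);cv2.imwrite(f"pics/{n}0.png",im)
    m=imaging.camera_model(n);print(n,m)
    for th in ["lid_loop","lifter_grip","mat","dish"]:
        for r in models.outline_of(n,th)[:3]:
            print(n,th,round(r["confidence"],2),r["pixel"],r["pixels"].sum())
E
```

```text
pics
{'t': 0.0, 'q': array([ 1.13659065e+00,  1.31139896e-01,  1.48925013e+00,  2.81822549e-05,
        1.52302088e+00, -8.54479665e-02]), 'dq': array([ 0.00079116,  0.00023544, -0.00086383,  0.00344919,  0.00108297,
       -0.00124182]), 'joint_torque': array([ 6.83760081e-04, -5.59829485e+01, -4.91767824e+01,  7.68968370e-02,
        3.55202460e-02, -1.74468059e-04]), 'tool_pos': array([0.20481132, 0.56339796, 0.23661614]), 'orientation': array([-1.55517061,  0.27411935, -0.27333943]), 'force': array([-0.70896682,  0.95803498,  1.22700127]), 'wrist_torque': array([ 0.01404345, -0.0226288 , -0.05810902]), 'opening': 0.09303335516118409}
scene {'K': array([[387.83967416,   0.        , 256.13827567],
       [  0.        , 387.83967416, 191.26473346],
       [  0.        ,   0.        ,   1.        ]]), 'k1': -0.11311752846824742, 'position': array([1.23662986, 0.04436987, 0.71520471]), 'orientation': array([-1.72177019, -1.70117503,  0.78450546])}
scene lid_loop 0.75 [144.6, 219.9] 2041
scene lifter_grip 0.71 [169.6, 181.3] 538
scene mat 0.76 [348.0, 228.9] 2059
scene dish 0.65 [180.9, 197.3] 840
top {'K': array([[418.73592251,   0.        , 251.45016709],
       [  0.        , 418.73592251, 193.53976655],
       [  0.        ,   0.        ,   1.        ]]), 'k1': -0.11781171917945166, 'position': array([0.44351276, 0.05442433, 0.90650996]), 'orientation': array([-2.11570552,  2.1660065 , -0.15966337])}
top lid_loop 0.75 [383.8, 164.5] 3458
top lifter_grip 0.85 [366.8, 251.0] 651
top mat 0.87 [147.9, 210.8] 3711
top dish 0.67 [349.5, 261.2] 2466
wrist {'K': array([[283.86467925,   0.        , 258.48079296],
       [  0.        , 283.86467925, 185.30306769],
       [  0.        ,   0.        ,   1.        ]]), 'k1': -0.03374400277530274, 'position': array([0.1400867 , 0.58689554, 0.38431255]), 'orientation': array([2.3972247 , 1.67870608, 0.2130888 ])}
```

View pics/scene0.png

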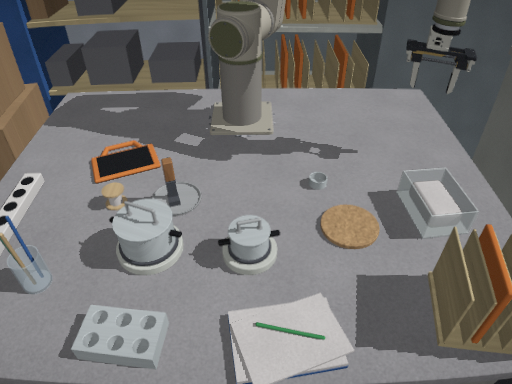

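View pics/top0.png

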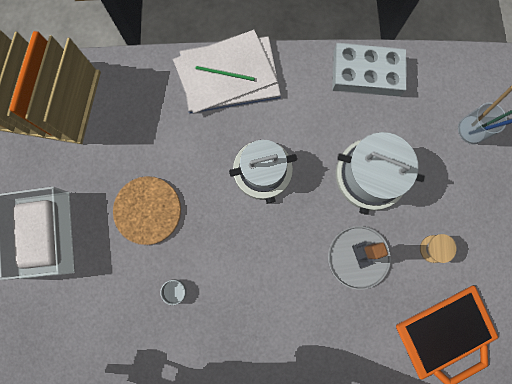

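View pics/wrist0.png

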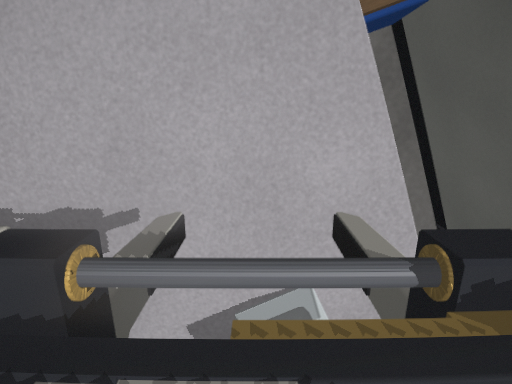

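```bash
cat > h.py <<'E'
import numpy as np, cv2
from scipy.spatial.transform import Rotation as R
def ray(m,px):
    K=m["K"];d=np.array([(px[0]-K[0,2])/K[0,0],(px[1]-K[1,2])/K[1,1]])
    u=d.copy()
    for _ in range(30): u=d/(1+m["k1"]*(u@u))
    v=R.from_rotvec(m["orientation"]).apply([u[0],u[1],1.0])
    return np.array(m["position"]),v/np.linalg.norm(v)
def atz(m,px,z):
    p,v=ray(m,px);return p+v*(z-p[2])/v[2]
def tri(L):
    A=np.zeros((3,3));b=np.zeros(3);rs=[ray(m,p) for m,p in L]
    for p,v in rs:
        M=np.eye(3)-np.outer(v,v);A+=M;b+=M@p
    x=np.linalg.solve(A,b)
    return x,[np.linalg.norm((np.eye(3)-np.outer(v,v))@(x-p)) for p,v in rs]
def proj(m,X):
    c=R.from_rotvec(m["orientation"]).inv().apply(np.asarray(X)-m["position"])
    u=c[...,:2]/c[...,2:];r2=(u**2).sum(-1,keepdims=True)
    u=u*(1+m["k1"]*r2);K=m["K"]
    return u*[K[0,0],K[1,1]]+[K[0,2],K[1,2]]
def crop(im,x0,y0,x1,y1,s,fn):
    c=cv2.resize(im[y0:y1,x0:x1],None,fx=s,fy=s,interpolation=cv2.INTER_CUBIC)
    for x in range((x0+9)//10*10,x1,10): cv2.putText(c,str(x),((x-x0)*s,8),0,.3,(0,0,255));cv2.line(c,((x-x0)*s,10),((x-x0)*s,14),(0,0,255))
    for y in range((y0+9)//10*10,y1,10): cv2.putText(c,str(y),(0,(y-y0)*s),0,.3,(0,0,255))
    cv2.imwrite(fn,c)
E
python3 - <<'E'
import cv2;from h import *
from plant import imaging
t=cv2.imread("pics/top0.png");s=cv2.imread("pics/scene0.png")
crop(t,325,125,435,295,4,"pics/tc.png");crop(s,100,145,210,275,5,"pics/sc.png")
mt=imaging.camera_model("top");ms=imaging.camera_model("scene")
print("mat",atz(mt,[147.9,210.8],.012),atz(ms,[348,228.9],.012))
print("lid",atz(mt,[383.8,164.5],.105),atz(ms,[144.6,219.9],.105))
E
```

```text
mat [0.54803036 0.28072146 0.012     ] [0.5696517  0.27752646 0.012     ]
lid [ 0.61813658 -0.2077899   0.105     ] [ 0.62382027 -0.20324512  0.105     ]
```

View pics/tc.png

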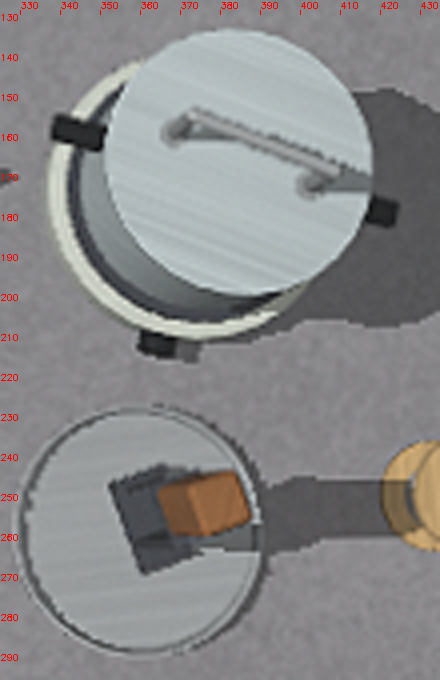

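View pics/sc.png

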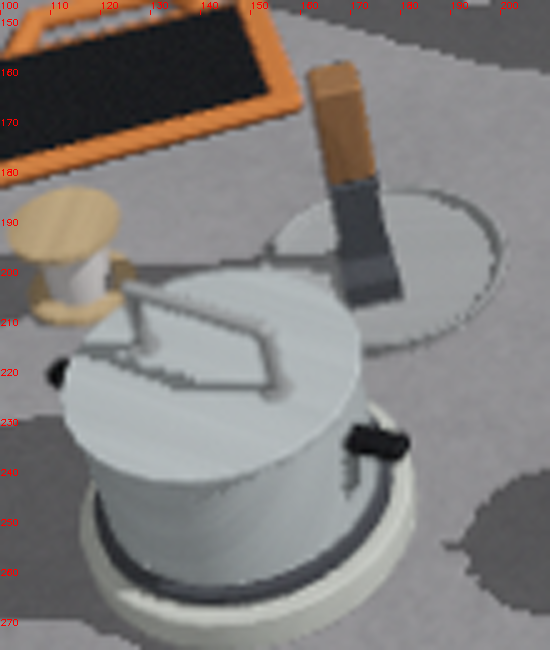

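```bash
cat > fit.py <<'E'
from h import *
from plant import imaging
from scipy.optimize import least_squares
mt=imaging.camera_model("top");ms=imaging.camera_model("scene")
a,ra=tri([(mt,[373.5,155]),(ms,[153,211.5])]);b,rb=tri([(mt,[409,168.5]),(ms,[126,203])])
print("bar",a,ra,b,rb,"mid",(a+b)/2,"yaw",np.degrees(np.arctan2(-(b-a)[0],(b-a)[1]*1)), np.linalg.norm(a-b))
# mat by colour
for n,m,box in (("top",mt,(100,165,195,255)),("scene",ms,(310,195,390,255))):
    im=cv2.imread(f"pics/{n}0.png");hsv=cv2.cvtColor(im,cv2.COLOR_BGR2HSV)
    k=((hsv[...,1]>70)&(hsv[...,0]<25)).astype(np.uint8);z=np.zeros_like(k);x0,y0,x1,y1=box;z[y0:y1,x0:x1]=k[y0:y1,x0:x1]
    z=cv2.morphologyEx(z,cv2.MORPH_CLOSE,np.ones((5,5)))
    c=max(cv2.findContours(z,0,1)[0],key=cv2.contourArea)[:,0].astype(float)
    P=np.array([atz(m,p,.012 ) for p in c])[:,:2]
    f=least_squares(lambda x:np.hypot(*(P-x[:2]).T)-x[2],[*P.mean(0),.075],loss="soft_l1",f_scale=.002)
    print(n,"mat",f.x, "rms",np.sqrt((f.fun**2).mean()))
# lid disc and dish from clicked rim points, top
E
python3 fit.py
```

```text
bar [ 0.62996221 -0.17788975  0.13690431] [np.float64(0.0008051500336204536), np.float64(0.0008051500336204388)] [ 0.60223482 -0.24482316  0.1374165 ] [np.float64(0.0009856891502664448), np.float64(0.000985689150266508)] mid [ 0.61609851 -0.21135646  0.13716041] yaw 157.49805515033873 0.07245102836797611
top mat [0.55024368 0.28456386 0.07365638] rms 0.0006508749299539864
scene mat [0.55673765 0.28332242 0.07499449] rms 0.0015219567695496097
```

Run:
```python
import cv2;from h import *
t=cv2.imread("pics/top0.png");s=cv2.imread("pics/scene0.png")
crop(t,345,232,395,275,14,"pics/tc2.png");crop(s,155,150,190,210,10,"pics/sc2.png")
```

```text
(no output)
```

View pics/tc2.png

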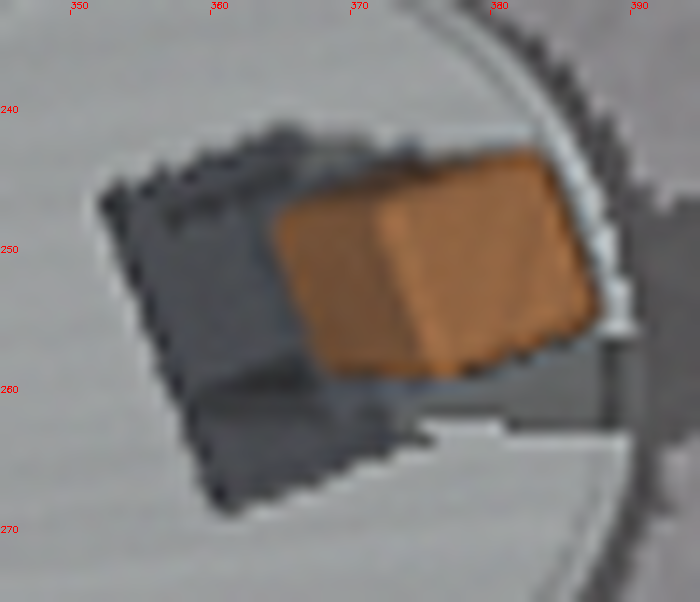

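View pics/sc2.png

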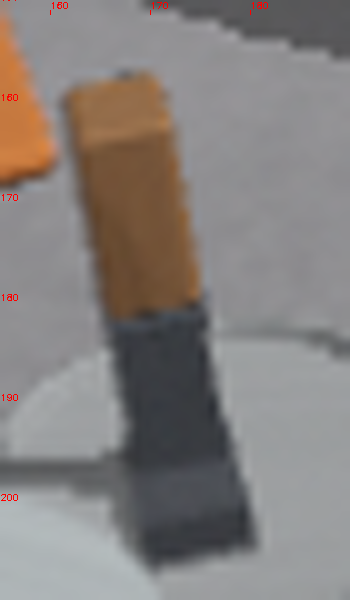

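```bash
cat > fit2.py <<'E'
from h import *
from plant import imaging
from scipy.optimize import least_squares
mt=imaging.camera_model("top");ms=imaging.camera_model("scene")
T=[((13,13,140),(372,246.5)),((13,-13,140),(383.5,243)),((-13,-13,140),(388,254.5)),((-13,13,140),(376.5,259)),((13,13,80),(364.5,247.5)),((-13,13,80),(368,258.8)),((19,15,8),(352,246)),((-32,15,3),(361,268.8))]
S=[((-13,-13,140),(161.5,159.5)),((-13,13,140),(170.5,157.2)),((13,13,140),(171.8,162.8)),((13,-13,140),(163.3,164.2)),((13,-13,80),(165.8,182)),((13,13,80),(175.5,180.5)),((19,-15,0),(171,206.5)),((19,15,0),(180.8,204.8))]
def W(x,P):
    return R.from_rotvec([0,0,x[3]]).apply(np.array(P)/1000)+x[:3]
def res(x,w=(1,1)):
    return np.r_[w[0]*(proj(mt,W(x,[t[0] for t in T]))-[t[1] for t in T]).ravel(),w[1]*(proj(ms,W(x,[t[0] for t in S]))-[t[1] for t in S]).ravel()]
for w in ((1,1),(1,0),(0,1)):
    f=least_squares(lambda x:res(x,w),[.42,-.19,.004,.37],loss="soft_l1");print(w,f.x.round(4),"yaw",np.degrees(f.x[3]),f.fun.round(1))
# dish rim: from top and scene
d=[(330,257),(358,226.5),(391,250),(390,266),(362,288.5),(335,275)]
P=np.array([atz(mt,p,.010) for p in d])[:,:2]
f=least_squares(lambda x:np.hypot(*(P-x[:2]).T)-x[2],[.42,-.17,.068]);print("dish",f.x,f.fun.round(4))
E
python3 fit2.py
```

```text
(1, 1) [ 0.4492 -0.1777  0.0015  0.3431] yaw 19.658008283103534 [-1.1  0.1  0.2 -1.6  1.1  0.2 -0.2  0.9 -2.  -0.  -0.4  1.  -0.   0.
 -0.5 -0.5 -1.3 -0.8 -0.2 -0.7  0.4 -0.6 -1.4  0.2 -0.2  1.   0.   0.3
 -1.1  0.8 -0.  -0.1]
(1, 0) [ 0.4493 -0.1927 -0.0481  0.3097] yaw 17.745518035167763 [-0.4  0.2  0.2 -0.8  0.4  0.3 -0.2  0.4 -0.9 -0.  -0.   0.5  1.6  0.1
 -0.  -1.4 -0.   0.  -0.   0.  -0.   0.  -0.   0.  -0.   0.  -0.   0.
 -0.   0.  -0.   0. ]
(0, 1) [ 0.4262 -0.1828 -0.0168  0.3207] yaw 18.375436533337425 [-0.   0.   0.   0.   0.   0.   0.   0.  -0.   0.   0.   0.   0.   0.
 -0.   0.  -0.4 -0.4  0.4 -0.1  0.7 -0.1 -0.8  0.5  0.3  0.8  0.3  0.2
 -0.8 -0.1  0.  -0.8]
dish [ 0.43752807 -0.1749739   0.06669776] [-0.0001 -0.0007  0.0014 -0.0008 -0.0007  0.0009]
```

Run:
```python
from h import *
from plant import robot
s=robot.read_state();print(R.from_rotvec(s["orientation"]).as_matrix().round(3));print(np.degrees(s["q"]))
```

```text
[[ 0.94   0.     0.342]
 [-0.342  0.     0.94 ]
 [ 0.    -1.     0.   ]]
[ 6.51224440e+01  7.46938989e+00  8.52666649e+01  1.75221404e-04
  8.72601912e+01 -4.89399540e+00]
```

```bash
cat > plan.py <<'E'
import sys
from h import *
from plant import robot
# usage: plan.py x y z yaw_deg nrows  -> rows to type (straight, level, smooth if 's')
def plan(tx,ty,tz,yaw,n,prof=None):
    s=robot.read_state();M=R.from_rotvec(s["orientation"]).as_matrix()
    p=np.array(s["tool_pos"]);y0=np.degrees(np.arctan2(M[1,2],M[0,2]))
    print("t",round(s["t"],2),"pos",p.round(4),"yaw",y0.round(2),"tilt: tooly",M[:,1].round(4),"F",s["force"].round(1),"op",round(s["opening"],4))
    d=np.array([tx,ty,tz])-p;dy=yaw-y0
    f=np.linspace(0,1,n+1)
    if prof: f=(10*f**3-15*f**4+6*f**5) if prof=='s' else f
    rows=[]
    for k in range(n):
        a=np.radians(y0+dy*f[k]);w=d*(f[k+1]-f[k])
        # tool axes x=(sin,-cos,0), y=(0,0,-1), z=(cos,sin,0)
        rows.append([w[0]*np.sin(a)-w[1]*np.cos(a),-w[2],w[0]*np.cos(a)+w[1]*np.sin(a),0,-dy*(f[k+1]-f[k]),0])
    for r in rows: print(",".join(f"{v:.4f}".rstrip('0').rstrip('.') if i<3 else f"{v:.2f}" for i,v in enumerate(r)))
    # levelling correction
    down=np.array([0,0,-1.0]);ax=np.cross(M[:,1],down);print("level corr (tool deg)",np.degrees(M.T@ax).round(2))
if __name__=="__main__":
    a=sys.argv[1:];plan(*map(float,a[:4]),int(a[4]),a[5] if len(a)>5 else None)
E
python3 plan.py .449 -.178 .24 19.5 20
```

```text
t 0.75 pos [0.205  0.5639 0.2377] yaw 70.02 tilt: tooly [ 0.e+00  1.e-04 -1.e+00] F [ 0.  -0.2 -0.4] op 0.0926
0.0241,-0.0001,-0.0307,0.00,2.53,0.00
0.0255,-0.0001,-0.0296,0.00,2.53,0.00
0.0267,-0.0001,-0.0284,0.00,2.53,0.00
0.028,-0.0001,-0.0272,0.00,2.53,0.00
0.0292,-0.0001,-0.026,0.00,2.53,0.00
0.0303,-0.0001,-0.0247,0.00,2.53,0.00
0.0313,-0.0001,-0.0233,0.00,2.53,0.00
0.0323,-0.0001,-0.0219,0.00,2.53,0.00
0.0333,-0.0001,-0.0205,0.00,2.53,0.00
0.0341,-0.0001,-0.019,0.00,2.53,0.00
0.0349,-0.0001,-0.0175,0.00,2.53,0.00
0.0357,-0.0001,-0.0159,0.00,2.53,0.00
0.0363,-0.0001,-0.0143,0.00,2.53,0.00
0.0369,-0.0001,-0.0127,0.00,2.53,0.00
0.0374,-0.0001,-0.0111,0.00,2.53,0.00
0.0379,-0.0001,-0.0094,0.00,2.53,0.00
0.0383,-0.0001,-0.0077,0.00,2.53,0.00
0.0386,-0.0001,-0.006,0.00,2.53,0.00
0.0388,-0.0001,-0.0043,0.00,2.53,0.00
0.039,-0.0001,-0.0026,0.00,2.53,0.00
level corr (tool deg) [-0.  0.  0.]
```

>>> carry_out(motion=[0.024, 0, -0.031, 0, 2.5, 0, 1, 0.0255, 0, -0.03, 0, 2.5, 0, 1, 0.027, 0, -0.028, 0, 2.5, 0, 1, 0.028, 0, -0.027, 0, 2.5, 0, 1, 0.029, 0, -0.026, 0, 2.5, 0, 1])

```text
t: 1.25
tool_pos: [0.2656, 0.3757, 0.2357]
orientation: [-1.526, 0.446, -0.445]
force: [0.5, 0.4, 1.1]
opening: 0.0931
```

>>> carry_out(motion=[0.03, 0, -0.025, 0, 2.5, 0, 1, 0.031, 0, -0.023, 0, 2.5, 0, 1, 0.032, 0, -0.022, 0, 2.5, 0, 1, 0.033, 0, -0.0205, 0, 2.5, 0, 1, 0.034, 0, -0.019, 0, 2.5, 0, 1])

```text
t: 1.75
tool_pos: [0.3263, 0.1838, 0.2366]
orientation: [-1.479, 0.618, -0.622]
force: [1.6, 0.6, -0.3]
opening: 0.0931
```

```bash
python3 plan.py .449 -.178 .24 19.5 10
```

```text
t 1.75 pos [0.3263 0.1838 0.2366] yaw 44.54 tilt: tooly [ 2.7e-03  9.0e-04 -1.0e+00] F [ 1.6  0.6 -0.3] op 0.0931
0.0344,-0.0003,-0.0166,0.00,2.50,0.00
0.0351,-0.0003,-0.0151,0.00,2.50,0.00
0.0357,-0.0003,-0.0136,0.00,2.50,0.00
0.0363,-0.0003,-0.012,0.00,2.50,0.00
0.0368,-0.0003,-0.0104,0.00,2.50,0.00
0.0372,-0.0003,-0.0088,0.00,2.50,0.00
0.0375,-0.0003,-0.0071,0.00,2.50,0.00
0.0378,-0.0003,-0.0055,0.00,2.50,0.00
0.038,-0.0003,-0.0038,0.00,2.50,0.00
0.0381,-0.0003,-0.0022,0.00,2.50,0.00
level corr (tool deg) [-0.14  0.    0.07]
```

>>> carry_out(motion=[0.0345, 0, -0.0165, 0, 2.5, 0, 1, 0.035, 0, -0.015, 0, 2.5, 0, 1, 0.0355, 0, -0.0135, 0, 2.5, 0, 1, 0.036, 0, -0.012, 0, 2.5, 0, 1, 0.037, 0, -0.0105, 0, 2.5, 0, 1])

```text
t: 2.25
tool_pos: [0.3885, -0.0049, 0.2386]
orientation: [-1.415, 0.788, -0.8]
force: [0.7, 0.7, -0.4]
opening: 0.093
```

```bash
python3 - <<'E'
from h import *
from plant import robot,imaging
m=imaging.camera_model("wrist")
im=imaging.read_camera("wrist");cv2.imwrite("pics/w1.png",im)
print(proj(m,[[.449,-.178,.144],[.616,-.211,.137],[.4375,-.175,.004]]),R.from_rotvec(m["orientation"]).as_matrix().round(2),m["position"])
E
python3 plan.py .449 -.178 .24 19.5 5
```

```text
[[221.25296784 354.94488937]
 [329.56430577 424.63425561]
 [226.31212932 274.48464182]] [[ 0.85  0.5   0.14]
 [ 0.52 -0.83 -0.21]
 [ 0.01  0.25 -0.97]] [0.35083983 0.05307671 0.38496583]
t 2.3 pos [ 0.3896 -0.0097  0.2385] yaw 31.2 tilt: tooly [ 0.0099 -0.0021 -0.9999] F [-0.3 -3.4 -1. ] op 0.093
0.0349,-0.0003,-0.0073,0.00,2.34,0.00
0.0352,-0.0003,-0.0059,0.00,2.34,0.00
0.0354,-0.0003,-0.0044,0.00,2.34,0.00
0.0356,-0.0003,-0.003,0.00,2.34,0.00
0.0357,-0.0003,-0.0015,0.00,2.34,0.00
level corr (tool deg) [-0.43  0.    0.4 ]
```

View pics/w1.png

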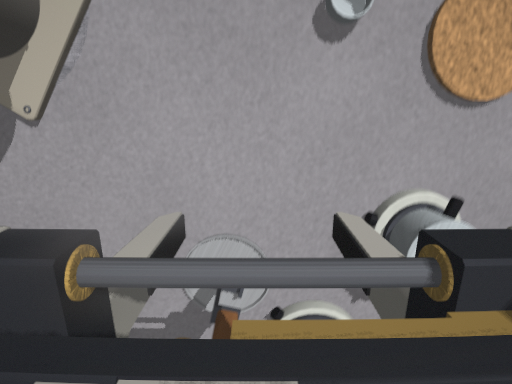

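>>> carry_out(motion=[0.035, 0, -0.0075, 0, 2.4, 0, 1, 0.035, 0, -0.006, 0, 2.4, 0, 1, 0.0355, 0, -0.0045, 0, 2.4, 0, 1, 0.0355, 0, -0.003, -0.4, 2.4, 0.4, 1, 0.032, 0, -0.001, 0, 2, 0, 1])

```text
t: 2.8
tool_pos: [0.4482, -0.1804, 0.2405]
orientation: [-1.345, 0.957, -0.961]
force: [1.4, -0.4, -0.1]
opening: 0.0933
```

```bash
python3 plan.py .449 -.178 .118 19.5 5
python3 - <<'E'
from h import *
from plant import imaging
im=imaging.read_camera("top");cv2.imwrite("pics/t2.png",im)
im=imaging.read_camera("scene");cv2.imwrite("pics/s2.png",im)
crop(im,90,80,250,280,3,"pics/s2c.png")
E
```

```text
t 2.8 pos [ 0.4482 -0.1804  0.2405] yaw 19.17 tilt: tooly [ 0.0043  0.0019 -1.    ] F [ 1.4 -0.4 -0.1] op 0.0933
-0.0004,0.0245,0.0003,0.00,-0.07,0.00
-0.0004,0.0245,0.0003,0.00,-0.07,0.00
-0.0004,0.0245,0.0003,0.00,-0.07,0.00
-0.0004,0.0245,0.0003,0.00,-0.07,0.00
-0.0004,0.0245,0.0003,0.00,-0.07,0.00
level corr (tool deg) [-0.27  0.   -0.02]
```

View pics/s2c.png

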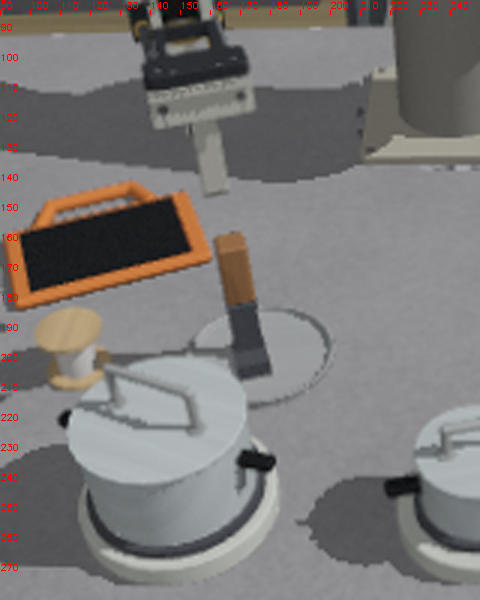

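View pics/t2.png

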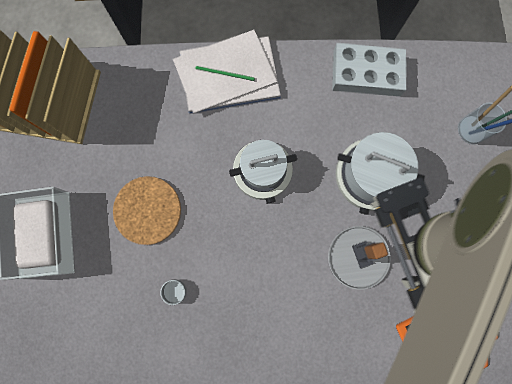

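>>> carry_out(motion=[-0.0005, 0.03, 0.0005, -0.27, 0, 0, 1, -0.0005, 0.03, 0.0005, 0, 0, 0, 1, -0.0005, 0.03, 0, 0, 0, 0, 1, -0.0005, 0.02, 0, 0, 0, 0, 1, 0, 0.01, 0, 0, 0, 0, 1])

```text
t: 3.4
tool_pos: [0.4507, -0.1789, 0.1195]
orientation: [-1.348, 0.956, -0.965]
force: [-0.1, 0.2, 0.6]
opening: 0.0929
```

```bash
python3 plan.py .449 -.178 .116 19.5 5
python3 - <<'E'
from h import *
from plant import imaging
im=imaging.read_camera("top");cv2.imwrite("pics/t3.png",im);crop(im,320,200,440,330,5,"pics/t3c.png")
im=imaging.read_camera("scene");crop(im,130,100,230,220,5,"pics/s3c.png")
E
```

```text
t 3.4 pos [ 0.4507 -0.1789  0.1195] yaw 19.08 tilt: tooly [ 0.0047 -0.0023 -1.    ] F [-0.1  0.2  0.6] op 0.0929
-0.0003,0.0007,-0.0003,0.00,-0.08,0.00
-0.0003,0.0007,-0.0003,0.00,-0.08,0.00
-0.0003,0.0007,-0.0003,0.00,-0.08,0.00
-0.0003,0.0007,-0.0003,0.00,-0.08,0.00
-0.0003,0.0007,-0.0003,0.00,-0.08,0.00
level corr (tool deg) [-0.21  0.    0.21]
```

View pics/s3c.png

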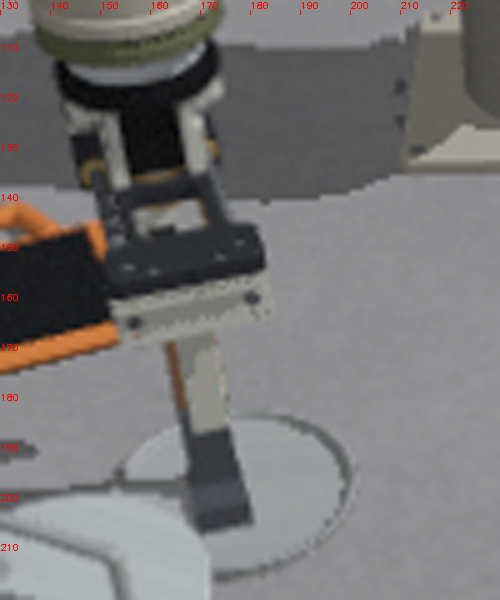

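View pics/t3c.png

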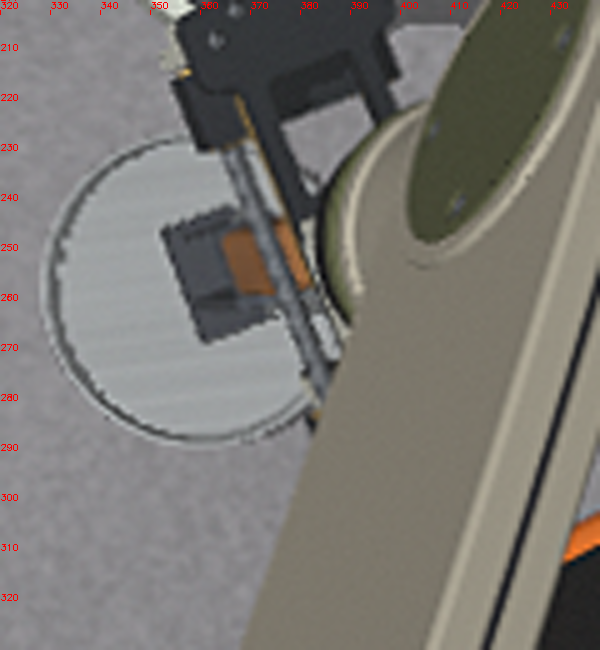

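Run:
```python
from h import *
from plant import imaging
ms=imaging.camera_model("scene")
p=np.array([.4507,-.1789,.1195]);a=np.radians(19.1);z=np.array([np.cos(a),np.sin(a),0]);x=np.array([np.sin(a),-np.cos(a),0])
for sgn in(-1,1): print(proj(ms,p+z*.064+x*.0075*sgn-[0,0,.019]))
g=np.array([.4492,-.1777,0]);
for sgn in(-1,1): print("grip",proj(ms,g+z*.013+x*.013*sgn+[0,0,.084]))
```

```text
[175.43767232 188.00592612]
[169.43387741 189.35843351]
grip [175.32907108 180.06421647]
grip [165.41968791 182.25464896]
```

>>> carry_out(motion=[-0.001, 0.003, -0.0015, -0.2, -0.3, 0.2, 1, 0, 0, 0, 0, 0, 0, -1, 0, 0, 0, 0, 0, 0, -1, 0, 0, 0, 0, 0, 0, -1, 0, 0, 0, 0, 0, 0, -1], squeeze=40)

```text
t: 4.0
tool_pos: [0.4517, -0.1795, 0.1219]
orientation: [-1.35, 0.95, -0.961]
force: [-0.5, 0.6, -0.3]
opening: 0.0656
```

>>> carry_out(motion=[0, 0, 0, 0, 0, 0, -1, 0, 0, 0, 0, 0, 0, -1, 0, 0, 0, 0, 0, 0, -1, 0, 0, 0, 0, 0, 0, -1, 0, 0, 0, 0, 0, 0, -1])

```text
t: 4.5
tool_pos: [0.452, -0.1799, 0.1226]
orientation: [-1.35, 0.949, -0.962]
force: [-0.2, 1.5, 12.0]
opening: 0.0261
```

```bash
python3 plan.py .449 -.178 .23 19.5 5
```

```text
t 4.5 pos [ 0.452  -0.1799  0.1226] yaw 19.43 tilt: tooly [ 0.007  -0.0038 -1.    ] F [-0.2  1.5 12. ] op 0.0261
-0.0006,-0.0215,-0.0004,0.00,-0.01,0.00
-0.0006,-0.0215,-0.0004,0.00,-0.01,0.00
-0.0006,-0.0215,-0.0004,0.00,-0.01,0.00
-0.0006,-0.0215,-0.0004,0.00,-0.01,0.00
-0.0006,-0.0215,-0.0004,0.00,-0.01,0.00
level corr (tool deg) [-0.31  0.    0.34]
```

>>> carry_out(motion=[0, -0.01, 0, 0, 0, 0, -1, 0, -0.02, 0, 0, 0, 0, -1, 0, -0.03, 0, 0, 0, 0, -1, 0, -0.03, 0, 0, 0, 0, -1, 0, -0.02, 0, 0, 0, 0, -1])

```text
t: 5.0
tool_pos: [0.4477, -0.1775, 0.2326]
orientation: [-1.351, 0.959, -0.953]
force: [-0.1, -0.7, -2.3]
opening: 0.0256
```

```bash
python3 plan.py .449 -.178 .23 19.5 5;python3 - <<'E'
from h import *
from plant import imaging
im=imaging.read_camera("scene");cv2.imwrite("pics/s4.png",im);crop(im,130,60,230,220,5,"pics/s4c.png")
im=imaging.read_camera("top");cv2.imwrite("pics/t4.png",im)
E
```

```text
t 5.0 pos [ 0.4477 -0.1775  0.2326] yaw 19.43 tilt: tooly [-0.0033  0.0018 -1.    ] F [-0.1 -0.7 -2.3] op 0.0256
0.0002,0.0005,0.0002,0.00,-0.01,0.00
0.0002,0.0005,0.0002,0.00,-0.01,0.00
0.0002,0.0005,0.0002,0.00,-0.01,0.00
0.0002,0.0005,0.0002,0.00,-0.01,0.00
0.0002,0.0005,0.0002,0.00,-0.01,0.00
level corr (tool deg) [ 0.14  0.   -0.16]
```

View pics/s4c.png

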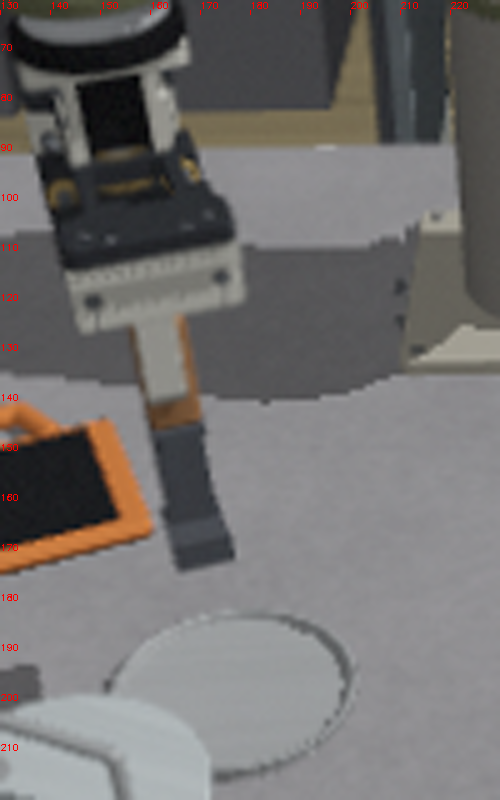

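View pics/t4.png

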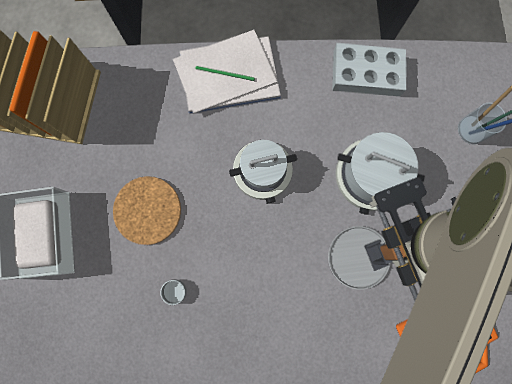

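```bash
cat > tool.py <<'E'
from h import *
from plant import robot,imaging
from scipy.optimize import least_squares
ms=imaging.camera_model("scene")
s=robot.read_state();M=R.from_rotvec(s["orientation"]).as_matrix();p=s["tool_pos"]
# lifter frame: x=tool z, y=-tool x, z=-tool y ; grip centre at TCP + offset
L=np.c_[M[:,2],-M[:,0],-M[:,1]]
S=[((13,-13,80),(160.2,146)),((13,13,80),(170.6,143.9)),((19,-15,0),(166,174.6)),((19,15,0),(176.9,171.2)),((19,-15,16),(163.2,168)),((19,15,16),(173.5,163.2))]
S=S[:4]
P=np.array([a for a,_ in S])/1000-[0,0,.110];Q=np.array([b for _,b in S])
f=least_squares(lambda o:(proj(ms,p+(P+[o[0],o[1],o[2]])@L.T)-Q).ravel()*1.0,[0,0,0]);print("free xyz",f.x,f.fun.round(1))
f=least_squares(lambda o:(proj(ms,p+(P+[0,o[0],o[1]])@L.T)-Q).ravel(),[0,0]);print("yz",f.x,f.fun.round(1))
E
python3 tool.py
```

```text
free xyz [ 0.00823818  0.00508816 -0.00381359] [ 0.2  0.1  0.6 -0.  -0.9 -0.4  0.1  0.4]
yz [ 0.00568179 -0.00952867] [ 0.3  0.2  0.5  0.1 -0.8 -0.6 -0.   0.2]
```

Run:
```python
import cv2;from h import *
t=cv2.imread("pics/top0.png")
crop(t,345,125,425,205,9,"pics/tlid.png")
s=cv2.imread("pics/scene0.png")
crop(s,108,192,178,248,11,"pics/slid.png")
```

```text
(no output)
```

View pics/tlid.png

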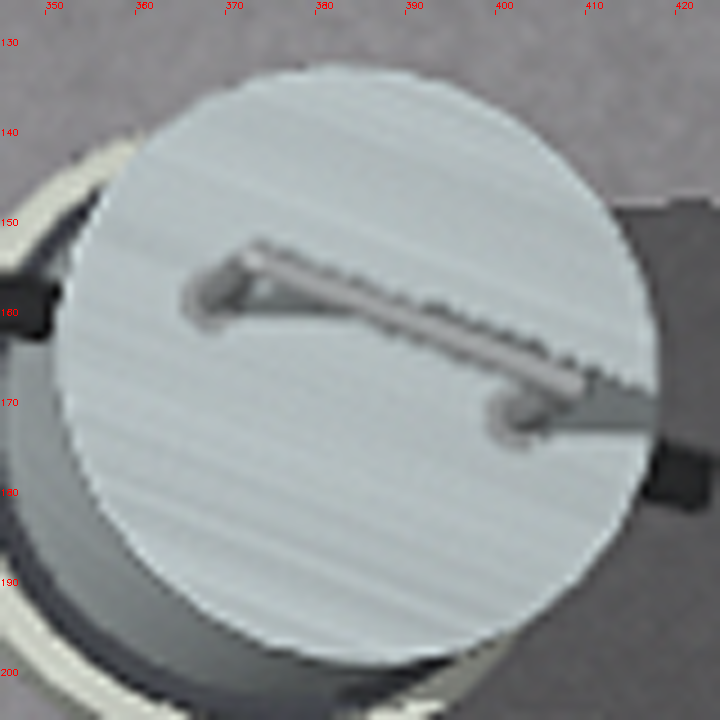

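View pics/slid.png

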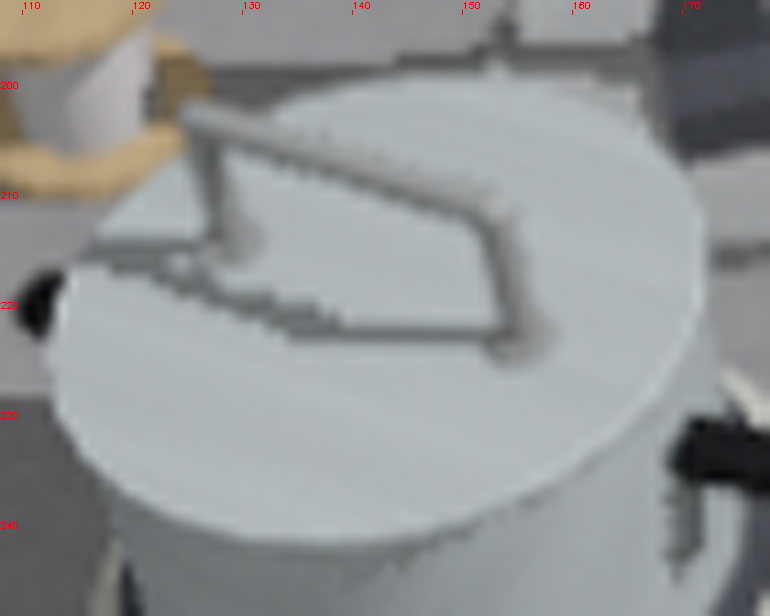

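```bash
cat > lid.py <<'E'
from h import *
from plant import imaging
from scipy.optimize import least_squares
mt=imaging.camera_model("top");ms=imaging.camera_model("scene")
Tr=[(351.3,162.8),(358.9,143.3),(382.8,132.4),(405,138.9),(417.2,157.2),(417.8,169.4),(405,192.8),(388.3,198.6),(370.6,192.8),(357.2,180.6)]
Sr=[(112.1,226.5),(118,234.7),(136.6,241.4),(158.9,234.7),(170.7,222),(171.6,211.1),(166.2,202.9),(151.6,198.8)]
# local points (bar along y): ends (0,±34,36) feet (0,±36,0)
Tp=[((0,35,37),(373.3,153.7)),((0,-35,37),(408.9,167.4)),((0,36,0),(368.3,158)),((0,-36,0),(402.4,171.1))]
Sp=[((0,-35,37),(125.7,202.5)),((0,35,37),(152.5,211.5)),((0,-36,0),(129.1,213.8)),((0,36,0),(155.3,222.9))]
def res(x,w):
    o=[]
    for m,rim,pts,ww in((mt,Tr,Tp,w[0]),(ms,Sr,Sp,w[1])):
        P=np.array([atz(m,r,x[2]) for r in rim]);o.append(ww*(np.hypot(*(P-x[:3])[:,:2].T)-.068)*1000)
        W=R.from_rotvec([0,0,x[3]]).apply(np.array([a for a,_ in pts])/1000)+x[:3]
        o.append(ww*(proj(m,W)-[b for _,b in pts]).ravel()*2)
    return np.concatenate(o)
for w in((1,1),(1,0),(0,1)):
    f=least_squares(lambda x:res(x,w),[.616,-.21,.105,-.39],loss="soft_l1");print(w,f.x.round(4),np.degrees(f.x[3]).round(2),f.fun.round(1)[:99])
E
python3 lid.py
```

```text
(1, 1) [ 0.6182 -0.2108  0.1035 -0.4001] -22.92 [-0.1 -1.3 -1.6  1.3  0.8 -0.8 -0.2  0.1 -3.1 -2.1  1.1 -0.1 -1.7 -0.6
 -0.3  0.  -1.1  0.2 -0.6 -2.7  0.9  0.8  0.4  0.4  2.  -0.5  0.2  0.1
 -1.3 -1.4 -0.1  1.1 -0.   0.1]
(1, 0) [ 0.6191 -0.213   0.0995 -0.3965] -22.72 [ 1.1 -0.3 -1.4  1.   0.3 -1.3 -0.2  0.5 -2.3 -0.9  2.1  0.  -1.  -0.9
  0.7  0.1 -0.4 -0.  -0.  -0.  -0.  -0.   0.   0.   0.   0.  -0.   0.
 -0.   0.  -0.   0.  -0.   0. ]
(0, 1) [ 0.6189 -0.2098  0.1042 -0.406 ] -23.26 [-0.  -0.  -0.   0.   0.   0.   0.   0.  -0.  -0.   0.  -0.  -0.  -0.
 -0.  -0.  -0.  -0.  -0.1 -2.4  0.7  0.2 -0.3 -0.3  1.5 -0.6  0.8  0.
 -0.7 -1.2  0.6  1.1  0.5  0.3]
```

```bash
python3 plan.py .530 -.180 .235 -23 10
```

```text
t 5.1 pos [ 0.4491 -0.1783  0.2341] yaw 19.43 tilt: tooly [ 9.e-04 -4.e-04 -1.e+00] F [ 0.2  0.5 -1.4] op 0.0259
0.0029,-0.0001,0.0076,0.00,4.24,0.00
0.0023,-0.0001,0.0078,0.00,4.24,0.00
0.0017,-0.0001,0.0079,0.00,4.24,0.00
0.0011,-0.0001,0.008,0.00,4.24,0.00
0.0005,-0.0001,0.0081,0.00,4.24,0.00
-0.0001,-0.0001,0.0081,0.00,4.24,0.00
-0.0007,-0.0001,0.0081,0.00,4.24,0.00
-0.0013,-0.0001,0.008,0.00,4.24,0.00
-0.0019,-0.0001,0.0079,0.00,4.24,0.00
-0.0024,-0.0001,0.0077,0.00,4.24,0.00
level corr (tool deg) [-0.04  0.    0.04]
```

>>> carry_out(motion=[0.003, 0, 0.0075, 0, 4.3, 0, -1, 0.0025, 0, 0.008, 0, 4.3, 0, -1, 0.002, 0, 0.008, 0, 4.3, 0, -1, 0.001, 0, 0.008, 0, 4.3, 0, -1, 0.0005, 0, 0.008, 0, 4.3, 0, -1])

```text
t: 5.6
tool_pos: [0.4884, -0.1789, 0.2284]
orientation: [-1.187, 1.25, -1.242]
force: [0.1, -0.5, -1.8]
opening: 0.0259
```

>>> carry_out(motion=[0, 0, 0.008, 0, 4.3, 0, -1, -0.0005, 0, 0.008, 0, 4.3, 0, -1, -0.001, 0, 0.008, 0, 4.3, 0, -1, -0.002, 0, 0.008, 0, 4.3, 0, -1, -0.0025, 0, 0.008, 0, 4.3, 0, -1])

```text
t: 6.1
tool_pos: [0.527, -0.1796, 0.2185]
orientation: [-0.978, 1.542, -1.515]
force: [0.1, 0.7, -0.8]
opening: 0.0257
```

```bash
python3 plan.py .534 -.180 .231 -23 5;python3 - <<'E'
from h import *
from plant import imaging
im=imaging.read_camera("scene");cv2.imwrite("pics/s5.png",im);crop(im,70,100,210,270,4,"pics/s5c.png")
im=imaging.read_camera("top");cv2.imwrite("pics/t5.png",im);crop(im,320,120,450,250,5,"pics/t5c.png")
E
```

```text
t 6.1 pos [ 0.527  -0.1796  0.2185] yaw -25.26 tilt: tooly [-0.0162  0.0074 -0.9998] F [ 0.1  0.7 -0.8] op 0.0257
-0.0005,-0.0025,0.0013,0.00,-0.45,0.00
-0.0005,-0.0025,0.0013,0.00,-0.45,0.00
-0.0005,-0.0025,0.0013,0.00,-0.45,0.00
-0.0005,-0.0025,0.0013,0.00,-0.45,0.00
-0.0005,-0.0025,0.0013,0.00,-0.45,0.00
level corr (tool deg) [1.02 0.   0.01]
```

View pics/s5c.png

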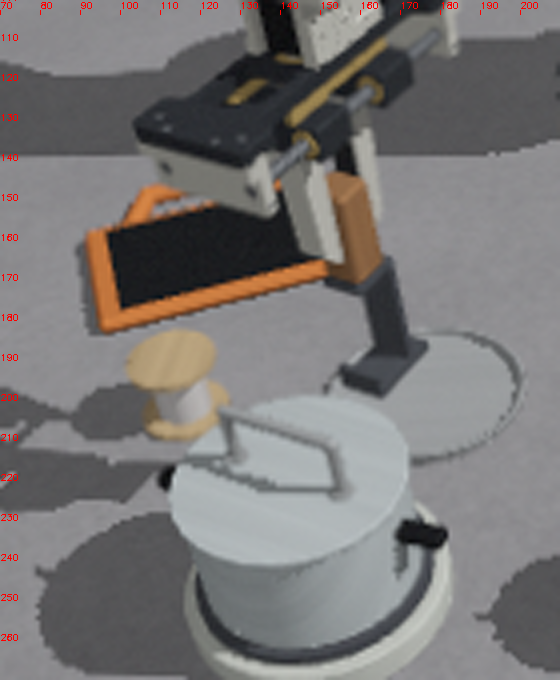

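View pics/t5c.png

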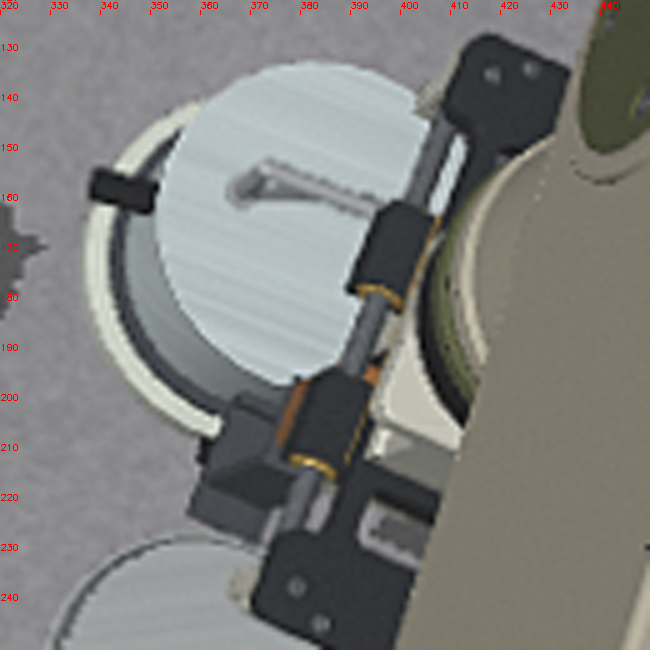

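>>> carry_out(motion=[0, -0.005, 0, 0.5, -1, 0, -1, 0, -0.004, 0, 0.4, -0.8, 0, -1, 0, -0.003, 0, 0.2, -0.4, 0, -1, 0, 0, 0, 0, 0, 0, -1, 0, 0, 0, 0, 0, 0, -1])

```text
t: 6.7
tool_pos: [0.5254, -0.1793, 0.2299]
orientation: [-0.998, 1.49, -1.491]
force: [1.2, 0.9, -2.2]
opening: 0.0259
```

```bash
python3 plan.py .534 -.180 .231 -23 5
```

```text
t 6.7 pos [ 0.5254 -0.1793  0.2299] yaw -22.35 tilt: tooly [ 5.e-04 -1.e-04 -1.e+00] F [ 1.2  0.9 -2.2] op 0.0259
-0.0005,-0.0002,0.0016,0.00,0.13,0.00
-0.0005,-0.0002,0.0016,0.00,0.13,0.00
-0.0005,-0.0002,0.0016,0.00,0.13,0.00
-0.0005,-0.0002,0.0016,0.00,0.13,0.00
-0.0005,-0.0002,0.0016,0.00,0.13,0.00
level corr (tool deg) [-0.03  0.   -0.  ]
```

Run:
```python
from h import *
from plant import imaging
im=imaging.read_camera("scene");cv2.imwrite("pics/s6.png",im);crop(im,140,130,190,205,8,"pics/s6c.png")
im=imaging.read_camera("wrist");cv2.imwrite("pics/w6.png",im)
```

```text
(no output)
```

View pics/s6c.png

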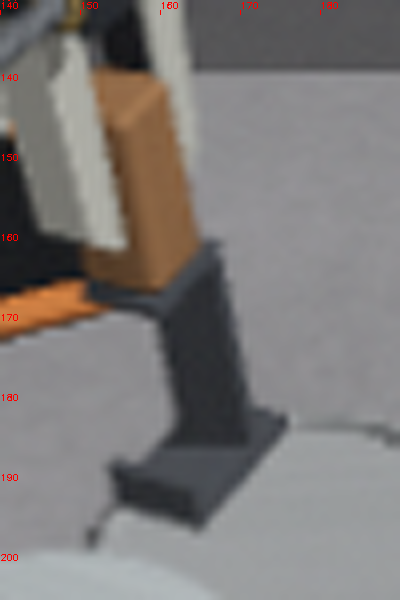

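View pics/w6.png

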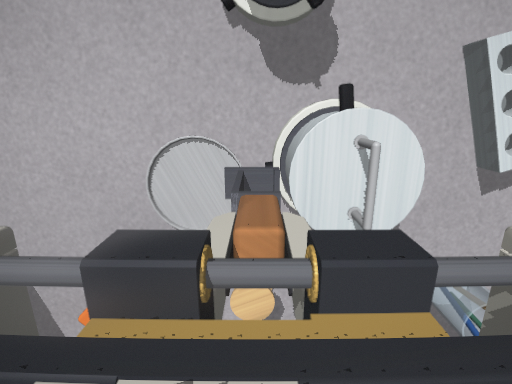

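Run:
```python
from h import *
im=cv2.imread("pics/w6.png");crop(im,210,155,300,235,8,"pics/w6a.png");crop(im,280,95,430,240,5,"pics/w6b.png")
```

```text
(no output)
```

View pics/w6a.png

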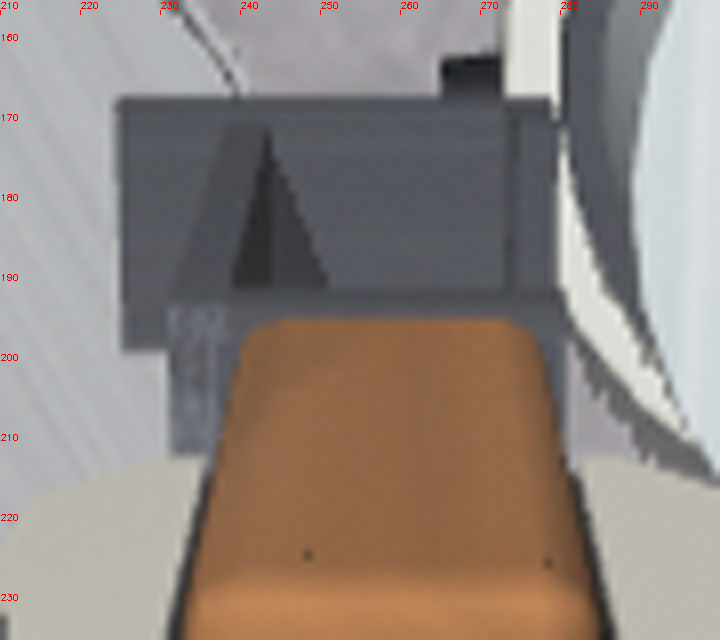

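View pics/w6b.png

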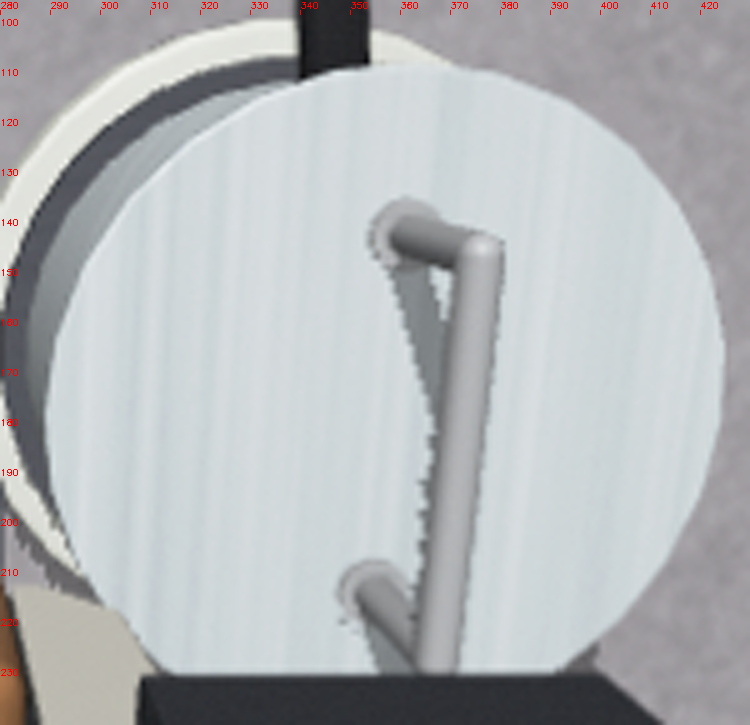

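```bash
cat > wl.py <<'E'
from h import *
from plant import imaging,robot
from scipy.optimize import least_squares
m=imaging.camera_model("wrist");s=robot.read_state();M=R.from_rotvec(s["orientation"]).as_matrix();p=s["tool_pos"]
print(p,s["t"])
L=np.c_[M[:,2],-M[:,0],-M[:,1]]
S=[((-32,15,6),(224.3,167.5)),((19,15,16),(279,167.7)),((-32,-15,6),(225.5,199)),((-13,13,80),(240.5,195)),((13,13,80),(276,195))]
P=np.array([a for a,_ in S])/1000-[0,0,.110];Q=np.array([b for _,b in S])
f=least_squares(lambda o:(proj(m,p+(P+o)@L.T)-Q).ravel(),[0,0,0]);print("lifter free",f.x,f.fun.round(1))
f=least_squares(lambda o:(proj(m,p+(P+[o[0],o[1],-.0087])@L.T)-Q).ravel(),[0,0]);print("xy",f.x,f.fun.round(1))
rim=[(289.6,177),(302,143),(318,125),(344,112),(360,108.2),(384,111),(408,125),(421,147),(424.8,165),(422,187),(412,211),(400,224)]
W=np.array([atz(m,r,.105) for r in rim])
f=least_squares(lambda x:np.hypot(*(W[:,:2]-x[:2]).T)-.068,[.618,-.21]);print("lid rim",f.x,(f.fun*1000).round(1))
a=atz(m,(376,144),.143);b=atz(m,(367.4,220),.143);c=(a-b)[:2];print("bar pts",a,b,"yaw",np.degrees(np.arctan2(-c[0],c[1])))
print("feet",atz(m,(360.6,142),.105),atz(m,(354,213.5),.105))
E
python3 wl.py
```

```text
[ 0.52551642 -0.17924441  0.22981282] 6.8
lifter free [ 3.66609887e-05  1.91933822e-03 -9.29881887e-03] [-0.3  1.5  0.5  3.4 -0.5  0.7 -1.2 -2.1  1.4 -2.1]
xy [5.02445212e-05 2.07522713e-03] [-0.4  1.4  0.6  3.4 -0.6  0.8 -1.3 -2.1  1.5 -2.1]
lid rim [ 0.61763976 -0.21292124] [-0.7 -1.2 -0.6 -0.8  0.4  0.7  0.9 -0.4 -0.8 -1.6 -0.2 -0.3]
bar pts [ 0.63170449 -0.1762933   0.143     ] [ 0.60558435 -0.23776492  0.143     ] yaw -23.021308480245676
feet [ 0.63154489 -0.17864082  0.105     ] [ 0.60371657 -0.24546562  0.105     ]
```

>>> carry_out(motion=[0, 0, 0.005, 0, 0.3, 0, -1, 0, 0, 0.01, 0, 0, 0, -1, -0.0005, 0, 0.01, 0, 0, 0, -1, -0.0005, 0, 0.01, 0, 0, 0, -1, 0, 0, 0.005, 0, 0, 0, -1])

```text
t: 7.3
tool_pos: [0.566, -0.1951, 0.2295]
orientation: [-0.995, 1.494, -1.495]
force: [-0.4, -0.1, -2.1]
opening: 0.0258
```

```bash
python3 plan.py .6167 -.2152 .231 -22.7 5
```

```text
t 7.3 pos [ 0.566  -0.1951  0.2295] yaw -22.7 tilt: tooly [ 7.e-04 -2.e-04 -1.e+00] F [-0.4 -0.1 -2.1] op 0.0258
-0.0002,-0.0003,0.0109,0.00,0.00,0.00
-0.0002,-0.0003,0.0109,0.00,0.00,0.00
-0.0002,-0.0003,0.0109,0.00,0.00,0.00
-0.0002,-0.0003,0.0109,0.00,0.00,0.00
-0.0002,-0.0003,0.0109,0.00,0.00,0.00
level corr (tool deg) [-0.04  0.   -0.01]
```

>>> carry_out(motion=[0, 0, 0.006, 0, 0, 0, -1, 0, 0, 0.007, 0, 0, 0, -1, 0, 0, 0.006, 0, 0, 0, -1, 0, 0, 0.004, 0, 0, 0, -1, 0, 0, 0, 0, 0, 0, -1])

```text
t: 7.8
tool_pos: [0.5899, -0.2051, 0.2284]
orientation: [-0.995, 1.495, -1.494]
force: [-0.5, -0.6, -2.2]
opening: 0.0256
```

```bash
python3 plan.py .6167 -.2152 .231 -22.7 5
python3 - <<'E'
from h import *
from plant import imaging
im=imaging.read_camera("wrist");cv2.imwrite("pics/w7.png",im);crop(im,200,100,360,240,5,"pics/w7a.png")
im=imaging.read_camera("scene");cv2.imwrite("pics/s7.png",im);crop(im,90,130,190,250,6,"pics/s7c.png")
E
```

```text
t 7.8 pos [ 0.5899 -0.2051  0.2284] yaw -22.7 tilt: tooly [-6.e-04  4.e-04 -1.e+00] F [-0.5 -0.6 -2.2] op 0.0256
-0.0002,-0.0005,0.0057,0.00,-0.00,0.00
-0.0002,-0.0005,0.0057,0.00,-0.00,0.00
-0.0002,-0.0005,0.0057,0.00,-0.00,0.00
-0.0002,-0.0005,0.0057,0.00,-0.00,0.00
-0.0002,-0.0005,0.0057,0.00,-0.00,0.00
level corr (tool deg) [ 0.04  0.   -0.01]
```

View pics/w7a.png

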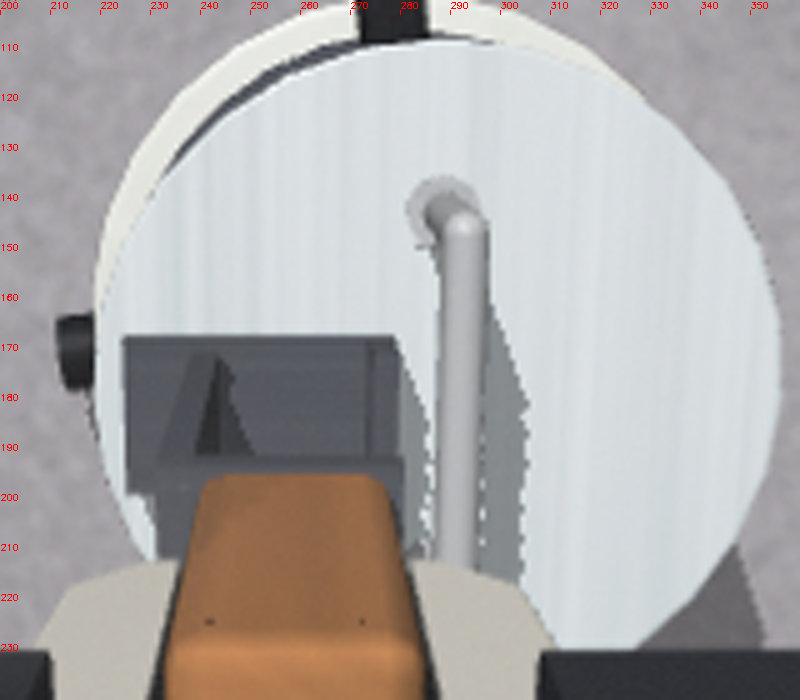

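View pics/s7c.png

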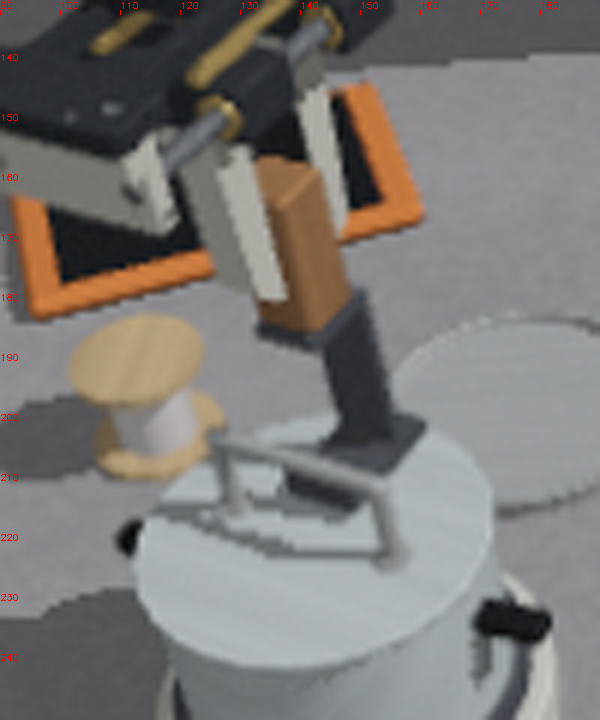

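>>> carry_out(motion=[0, -0.001, 0.006, 0, 0, 0, -1, 0, -0.0005, 0.008, 0, 0, 0, -1, 0, -0.0005, 0.008, 0, 0, 0, -1, 0, 0, 0.005, 0, 0, 0, -1, 0, 0, 0, 0, 0, 0, -1])

```text
t: 8.4
tool_pos: [0.6165, -0.2162, 0.2312]
orientation: [-0.995, 1.495, -1.495]
force: [-0.6, -0.6, -1.6]
opening: 0.026
```

```bash
python3 plan.py .6167 -.2152 .231 -22.7 5
python3 - <<'E'
from h import *
from plant import imaging
im=imaging.read_camera("wrist");cv2.imwrite("pics/w8.png",im);crop(im,200,100,360,240,5,"pics/w8a.png")
im=imaging.read_camera("scene");cv2.imwrite("pics/s8.png",im);crop(im,90,130,190,250,6,"pics/s8c.png")
E
```

```text
t 8.4 pos [ 0.6165 -0.2162  0.2312] yaw -22.7 tilt: tooly [ 2.e-04  0.e+00 -1.e+00] F [-0.6 -0.6 -1.6] op 0.026
-0.0002,0,-0,0.00,0.00,0.00
-0.0002,0,-0,0.00,0.00,0.00
-0.0002,0,-0,0.00,0.00,0.00
-0.0002,0,-0,0.00,0.00,0.00
-0.0002,0,-0,0.00,0.00,0.00
level corr (tool deg) [-0.01  0.   -0.01]
```

View pics/w8a.png

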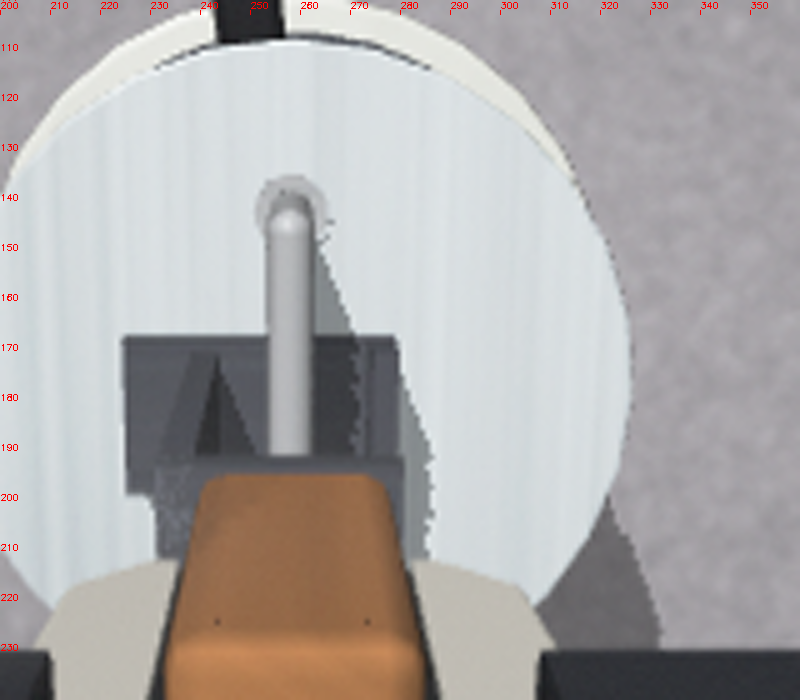

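View pics/s8c.png

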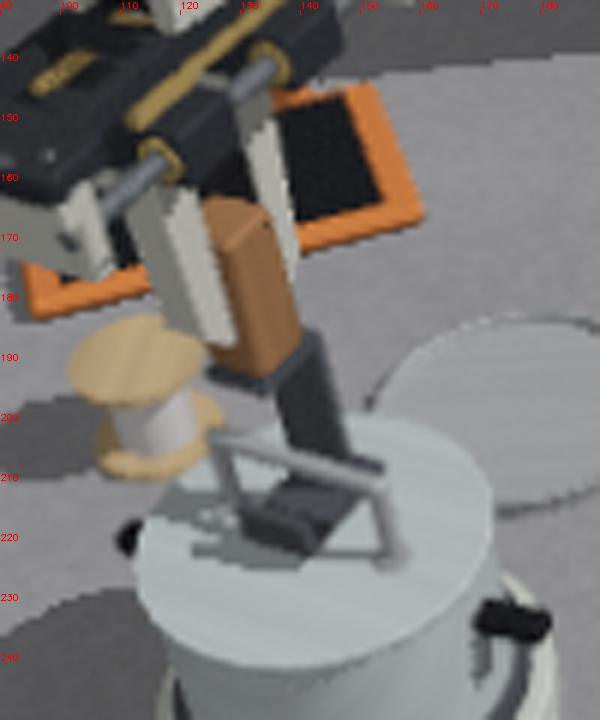

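>>> carry_out(motion=[-0.001, -0.002, 0, 0, 0, 0, -1, 0, -0.003, 0, 0, 0, 0, -1, 0, -0.003, 0, 0, 0, 0, -1, 0, -0.003, 0, 0, 0, 0, -1, 0, -0.002, 0, 0, 0, 0, -1], squeeze=55)

```text
t: 9.0
tool_pos: [0.6157, -0.2145, 0.2451]
orientation: [-0.996, 1.496, -1.494]
force: [-0.8, -0.4, -1.8]
opening: 0.0261
```

>>> carry_out(motion=[0, -0.002, 0, 0, 0, 0, -1, 0, -0.002, 0, 0, 0, 0, -1, 0, -0.002, 0, 0, 0, 0, -1, 0, -0.002, 0, 0, 0, 0, -1, 0, -0.002, 0, 0, 0, 0, -1])

```text
t: 9.5
tool_pos: [0.6151, -0.2143, 0.2548]
orientation: [-0.997, 1.497, -1.493]
force: [-0.1, -0.2, -4.7]
opening: 0.026
```

```bash
python3 plan.py .6167 -.2152 .27 -22.7 5
python3 - <<'E'
from h import *
from plant import imaging
im=imaging.read_camera("scene");cv2.imwrite("pics/s9.png",im);crop(im,90,130,190,250,6,"pics/s9c.png")
E
```

```text
t 9.5 pos [ 0.6151 -0.2143  0.2548] yaw -22.69 tilt: tooly [-0.0029  0.0013 -1.    ] F [-0.1 -0.2 -4.7] op 0.026
0,-0.003,0.0004,0.00,0.00,0.00
0,-0.003,0.0004,0.00,0.00,0.00
0,-0.003,0.0004,0.00,0.00,0.00
0,-0.003,0.0004,0.00,0.00,0.00
0,-0.003,0.0004,0.00,0.00,0.00
level corr (tool deg) [ 0.18  0.   -0.01]
```

View pics/s9c.png

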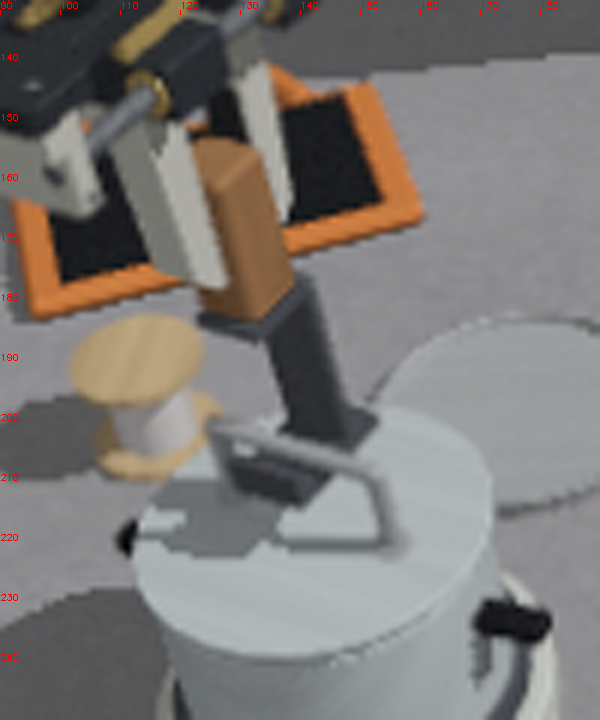

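>>> carry_out(motion=[0, -0.002, 0, 0.1, 0, 0, -1, 0, -0.003, 0, 0.1, 0, 0, -1, 0, -0.004, 0, 0, 0, 0, -1, 0, -0.005, 0, 0, 0, 0, -1, 0, -0.006, 0, 0, 0, 0, -1])

```text
t: 10.05
tool_pos: [0.6146, -0.2141, 0.2752]
orientation: [-0.996, 1.496, -1.494]
force: [-0.4, -0.3, -5.0]
opening: 0.0261
```

>>> carry_out(motion=[0, -0.006, 0, 0.03, 0, 0, -1, 0, -0.006, 0, 0.03, 0, 0, -1, 0, -0.006, 0, 0.03, 0, 0, -1, 0, -0.006, 0, 0.03, 0, 0, -1, 0, -0.005, 0, 0.03, 0, 0, -1])

```text
t: 10.55
tool_pos: [0.6149, -0.2143, 0.3082]
orientation: [-0.993, 1.492, -1.497]
force: [0.3, -0.3, -4.1]
opening: 0.0256
```

```bash
python3 plan.py .6167 -.2152 .36 -22.7 10
python3 - <<'E'
from h import *
from plant import imaging
im=imaging.read_camera("scene");cv2.imwrite("pics/s10.png",im);crop(im,60,90,290,280,3,"pics/s10c.png")
mt=imaging.camera_model("top");ms=imaging.camera_model("scene")
print("small loop",tri([(mt,[264,160]),(ms,[248,225])]))
im=imaging.read_camera("wrist");cv2.imwrite("pics/w10.png",im)
E
```

```text
t 10.55 pos [ 0.6149 -0.2143  0.3082] yaw -22.69 tilt: tooly [ 0.0031 -0.0012 -1.    ] F [ 0.3 -0.3 -4.1] op 0.0256
0,-0.0052,0.0002,0.00,0.00,0.00
0,-0.0052,0.0002,0.00,0.00,0.00
0,-0.0052,0.0002,0.00,0.00,0.00
0,-0.0052,0.0002,0.00,0.00,0.00
0,-0.0052,0.0002,0.00,0.00,0.00
0,-0.0052,0.0002,0.00,0.00,0.00
0,-0.0052,0.0002,0.00,0.00,0.00
0,-0.0052,0.0002,0.00,0.00,0.00
0,-0.0052,0.0002,0.00,0.00,0.00
0,-0.0052,0.0002,0.00,0.00,0.00
level corr (tool deg) [-0.19  0.   -0.01]
small loop (array([0.6341551 , 0.02897613, 0.09675903]), [np.float64(7.257436001740342e-05), np.float64(7.257436001740667e-05)])
```

View pics/s10c.png

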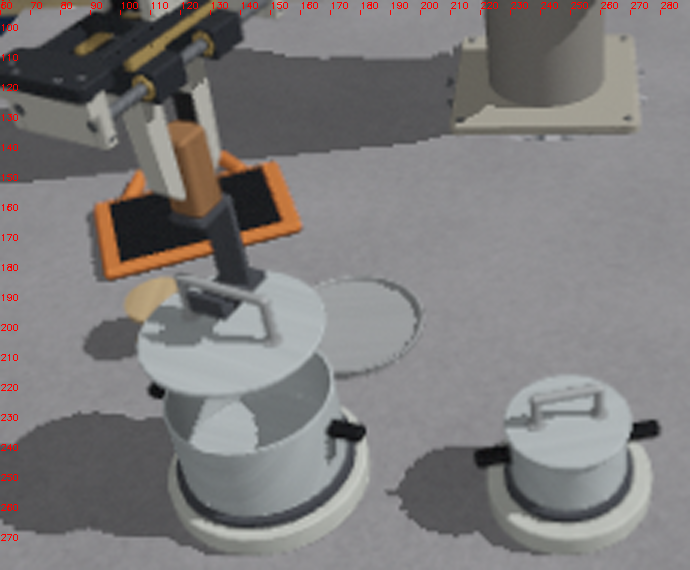

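View pics/w10.png

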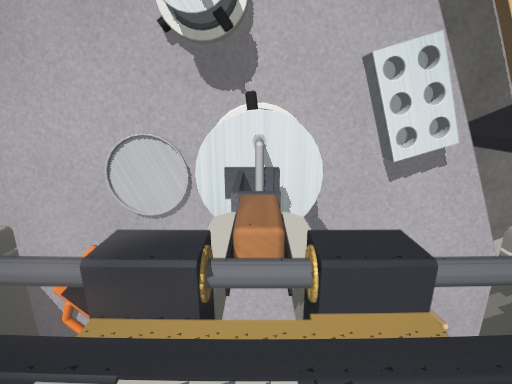

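Run:
```python
from h import *
im=cv2.imread("pics/w10.png");crop(im,185,95,335,235,5,"pics/w10a.png")
```

```text
(no output)
```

View pics/w10a.png

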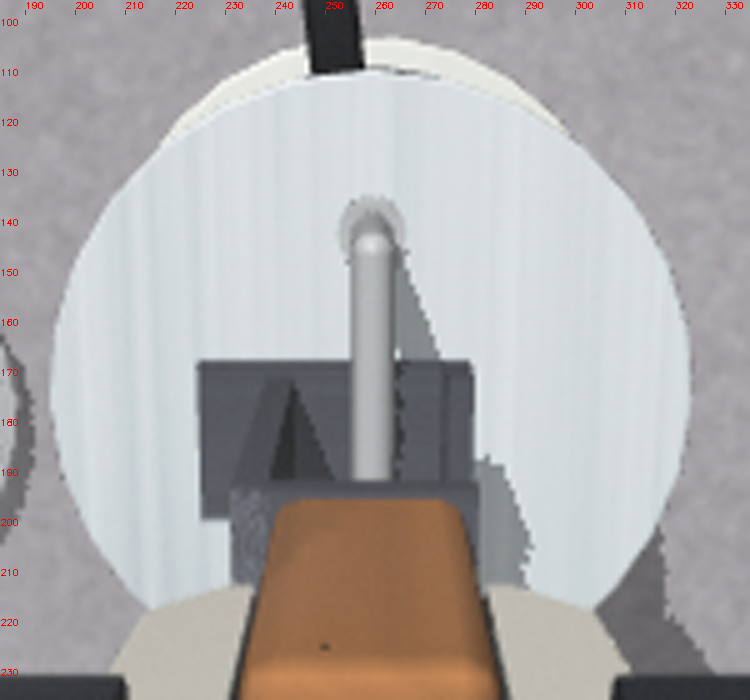

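```bash
cat > rel.py <<'E'
from h import *
from plant import imaging,robot
from scipy.optimize import least_squares
m=imaging.camera_model("wrist");s=robot.read_state();p=s["tool_pos"];M=R.from_rotvec(s["orientation"]).as_matrix()
rim=[(195,173),(200,149),(209,131),(230,116),(259,109.4),(285,115),(301,124),(315,141),(323,165),(323,175),(319.4,193),(305,216),(205,203),(215,216.6)]
for z in(p[2]-.1447,p[2]-.1397):
    W=np.array([atz(m,r,z) for r in rim])
    f=least_squares(lambda x:np.hypot(*(W[:,:2]-x[:2]).T)-x[2],[*p[:2],.068]);d=np.r_[f.x[:2]-p[:2],0];print("lid rel",f.x,"tool z",d@M[:,2],"lat(-toolx)",-d@M[:,0],(f.fun*1000).round(1))
print(p)
E
python3 rel.py
```

```text
lid rel [ 0.61863336 -0.21118513  0.06715164] tool z 0.0018496887870338118 lat(-toolx) 0.004251710737482772 [ 0.4 -0.2  1.3  0.  -0.4 -0.7  0.1 -0.1  0.1 -0.1  0.1  0.6 -1.  -0.1]
lid rel [ 0.61901602 -0.21015474  0.06599935] tool z 0.0018052954819239226 lat(-toolx) 0.0053499607790192865 [ 0.4 -0.2  1.3  0.  -0.4 -0.7  0.1 -0.1  0.1 -0.1  0.1  0.6 -1.  -0.1]
[ 0.61528685 -0.21439438  0.30878032]
```

>>> carry_out(motion=[-0.0017, -0.001, -0.001, -0.03, 0, 0, -1, -0.0035, -0.001, -0.002, -0.03, 0, 0, -1, -0.0052, -0.001, -0.003, -0.03, 0, 0, -1, -0.0069, -0.001, -0.004, 0, 0, 0, -1, -0.0086, -0.001, -0.005, 0, 0, 0, -1])

```text
t: 11.15
tool_pos: [0.6105, -0.1832, 0.3123]
orientation: [-0.994, 1.495, -1.496]
force: [0.6, -0.5, -5.3]
opening: 0.0253
```

```bash
python3 plan.py .5495 .281 .32 -22.7 23
```

```text
t 11.15 pos [ 0.6105 -0.1832  0.3123] yaw -22.77 tilt: tooly [ 3.e-04 -1.e-04 -1.e+00] F [ 0.6 -0.5 -5.3] op 0.0253
-0.0176,-0.0003,-0.0103,0.00,-0.00,0.00
-0.0176,-0.0003,-0.0103,0.00,-0.00,0.00
-0.0176,-0.0003,-0.0103,0.00,-0.00,0.00
-0.0176,-0.0003,-0.0103,0.00,-0.00,0.00
-0.0176,-0.0003,-0.0103,0.00,-0.00,0.00
-0.0176,-0.0003,-0.0103,0.00,-0.00,0.00
-0.0176,-0.0003,-0.0103,0.00,-0.00,0.00
-0.0176,-0.0003,-0.0103,0.00,-0.00,0.00
-0.0176,-0.0003,-0.0103,0.00,-0.00,0.00
-0.0176,-0.0003,-0.0102,0.00,-0.00,0.00
-0.0176,-0.0003,-0.0102,0.00,-0.00,0.00
-0.0176,-0.0003,-0.0102,0.00,-0.00,0.00
-0.0176,-0.0003,-0.0102,0.00,-0.00,0.00
-0.0176,-0.0003,-0.0102,0.00,-0.00,0.00
-0.0176,-0.0003,-0.0102,0.00,-0.00,0.00
-0.0176,-0.0003,-0.0102,0.00,-0.00,0.00
-0.0176,-0.0003,-0.0102,0.00,-0.00,0.00
-0.0176,-0.0003,-0.0102,0.00,-0.00,0.00
-0.0176,-0.0003,-0.0102,0.00,-0.00,0.00
-0.0176,-0.0003,-0.0102,0.00,-0.00,0.00
-0.0176,-0.0003,-0.0102,0.00,-0.00,0.00
-0.0176,-0.0003,-0.0102,0.00,-0.00,0.00
-0.0176,-0.0003,-0.0102,0.00,-0.00,0.00
level corr (tool deg) [-0.02  0.   -0.  ]
```

>>> carry_out(motion=[-0.0104, -0.001, -0.006, 0, 0, 0, -1, -0.012, -0.001, -0.007, 0, 0, 0, -1, -0.0138, -0.001, -0.008, 0, 0, 0, -1, -0.0138, -0.001, -0.008, 0, 0, 0, -1, -0.0138, -0.001, -0.008, 0, 0, 0, -1])

```text
t: 11.65
tool_pos: [0.5999, -0.1028, 0.3178]
orientation: [-0.994, 1.495, -1.495]
force: [0.3, -0.1, -4.5]
opening: 0.0257
```

```bash
python3 plan.py .5495 .281 .32 -22.7 25 | sed -n '1,2p;$p'
```

```text
t 11.65 pos [ 0.5999 -0.1028  0.3178] yaw -22.72 tilt: tooly [ 3.e-04  5.e-04 -1.e+00] F [ 0.3 -0.1 -4.5] op 0.0257
-0.0134,-0.0001,-0.0078,0.00,-0.00,0.00
level corr (tool deg) [-0.01  0.   -0.04]
```

Moving as expected, but faster than commanded; continuing at constant speed.

>>> carry_out(motion=[-0.0138, 0, -0.008, 0, 0, 0, -1, -0.0138, 0, -0.008, 0, 0, 0, -1, -0.0138, 0, -0.008, 0, 0, 0, -1, -0.0138, 0, -0.008, 0, 0, 0, -1, -0.0138, 0, -0.008, 0, 0, 0, -1])

```text
t: 12.15
tool_pos: [0.5885, -0.0157, 0.3184]
orientation: [-0.994, 1.494, -1.494]
force: [0.6, -0.5, -4.8]
opening: 0.0255
```

>>> carry_out(motion=[-0.0138, 0, -0.008, 0, 0, 0, -1, -0.0138, 0, -0.008, 0, 0, 0, -1, -0.0138, 0, -0.008, 0, 0, 0, -1, -0.0138, 0, -0.008, 0, 0, 0, -1, -0.0138, 0, -0.008, 0, 0, 0, -1])

```text
t: 12.65
tool_pos: [0.577, 0.0705, 0.3183]
orientation: [-0.994, 1.494, -1.494]
force: [-0.4, -0.4, -5.0]
opening: 0.0259
```

```bash
python3 plan.py .5495 .281 .32 -22.7 12 | sed -n '1,2p;$p'
```

```text
t 12.65 pos [0.577  0.0705 0.3183] yaw -22.66 tilt: tooly [ 1.3e-03  6.0e-04 -1.0e+00] F [-0.4 -0.4 -5. ] op 0.0259
-0.0153,-0.0001,-0.0089,0.00,0.00,0.00
level corr (tool deg) [-0.05  0.   -0.06]
```

>>> carry_out(motion=[-0.0138, 0, -0.008, 0, 0, 0, -1, -0.0138, 0, -0.008, 0, 0, 0, -1, -0.0138, 0, -0.008, 0, 0, 0, -1, -0.0138, 0, -0.008, 0, 0, 0, -1, -0.0138, 0, -0.008, 0, 0, 0, -1])

```text
t: 13.15
tool_pos: [0.5655, 0.1568, 0.3183]
orientation: [-0.994, 1.494, -1.494]
force: [0.1, -0.8, -4.7]
opening: 0.026
```

>>> carry_out(motion=[-0.013, 0, -0.0075, 0, 0, 0, -1, -0.0121, 0, -0.007, 0, 0, 0, -1, -0.0104, 0, -0.006, 0, 0, 0, -1, -0.0095, 0, -0.0055, 0, 0, 0, -1, -0.0086, 0, -0.005, 0, 0, 0, -1])

```text
t: 13.65
tool_pos: [0.5566, 0.2246, 0.3182]
orientation: [-0.995, 1.493, -1.493]
force: [0.1, 0.2, -4.1]
opening: 0.0252
```

```bash
python3 plan.py .5495 .281 .32 -22.7 5 | sed -n '1,2p;$p'
```

```text
t 13.65 pos [0.5566 0.2246 0.3182] yaw -22.61 tilt: tooly [ 1.1e-03  6.0e-04 -1.0e+00] F [ 0.1  0.2 -4.1] op 0.0252
-0.0099,-0.0004,-0.0056,0.00,0.02,0.00
level corr (tool deg) [-0.05  0.   -0.05]
```

>>> carry_out(motion=[-0.0069, 0, -0.004, 0, 0, 0, -1, -0.0052, 0, -0.003, 0, 0, 0, -1, -0.0043, 0, -0.0025, 0, 0, 0, -1, -0.0026, 0, -0.0015, 0, 0, 0, -1, -0.0017, 0, -0.001, 0, 0, 0, -1])

```text
t: 14.15
tool_pos: [0.5532, 0.2507, 0.318]
orientation: [-0.995, 1.493, -1.494]
force: [-0.0, -0.2, -5.3]
opening: 0.0256
```

```bash
python3 plan.py .5495 .281 .32 -22.7 5 | sed -n '1,2p;$p'
python3 - <<'E'
from h import *
from plant import imaging
im=imaging.read_camera("wrist");cv2.imwrite("pics/w11.png",im)
im=imaging.read_camera("scene");cv2.imwrite("pics/s11.png",im);
E
```

```text
t 14.15 pos [0.5532 0.2507 0.318 ] yaw -22.6 tilt: tooly [ 9.e-04  1.e-04 -1.e+00] F [-0.  -0.2 -5.3] op 0.0256
-0.0053,-0.0004,-0.003,0.00,0.02,0.00
level corr (tool deg) [-0.04  0.   -0.03]
```

View pics/w11.png

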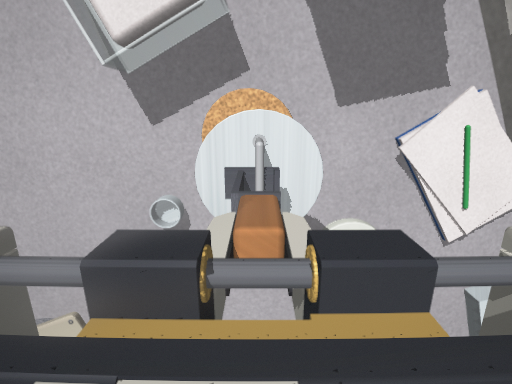

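View pics/s11.png

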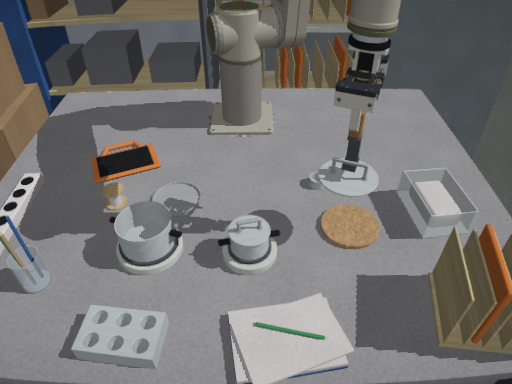

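Run:
```python
from h import *
from plant import imaging
from scipy.optimize import least_squares
m=imaging.camera_model("wrist")
im=cv2.imread("pics/w11.png");hsv=cv2.cvtColor(im,cv2.COLOR_BGR2HSV)
k=((hsv[...,1]>90)&(hsv[...,0]<25)).astype(np.uint8);k[165:]=0;k[:,:180]=0;k[:,320:]=0
k=cv2.morphologyEx(k,cv2.MORPH_CLOSE,np.ones((3,3)))
c=max(cv2.findContours(k,0,1)[0],key=cv2.contourArea)[:,0].astype(float)
# outer arc: points farther than lid rim from lid image centre (259,172)
d=np.hypot(c[:,0]-259,c[:,1]-172);c=c[d>69]
P=np.array([atz(m,p,.012) for p in c])[:,:2];print(len(c))
f=least_squares(lambda x:np.hypot(*(P-x).T)-.075,[.5525,.284],loss="soft_l1",f_scale=.002);print(f.x,np.abs(f.fun).max())
```

```text
104
[0.55058608 0.28258803] 0.0016641597626214366
```

>>> carry_out(motion=[-0.0025, 0.002, -0.0015, -0.04, 0, -0.03, -1, -0.0045, 0.004, -0.0025, 0, 0, 0, -1, -0.006, 0.006, -0.0035, 0, 0, 0, -1, -0.006, 0.008, -0.0035, 0, 0, 0, -1, -0.0045, 0.01, -0.0025, 0, 0, 0, -1])

```text
t: 14.75
tool_pos: [0.5506, 0.2786, 0.2874]
orientation: [-0.992, 1.494, -1.495]
force: [-0.7, -0.2, -5.0]
opening: 0.0257
```

```bash
python3 plan.py .5485 .2805 .19 -22.7 10 | sed -n '1,2p;$p'
```

```text
t 14.75 pos [0.5506 0.2786 0.2874] yaw -22.72 tilt: tooly [ 2.6e-03  8.0e-04 -1.0e+00] F [-0.7 -0.2 -5. ] op 0.0257
-0.0001,0.0097,-0.0003,0.00,-0.00,0.00
level corr (tool deg) [-0.12  0.   -0.1 ]
```

>>> carry_out(motion=[-0.001, 0.01, -0.001, -0.05, 0, -0.04, -1, 0, 0.01, -0.0005, -0.02, 0, -0.02, -1, 0, 0.01, -0.0005, -0.02, 0, -0.02, -1, 0, 0.009, 0, 0, 0, 0, -1, 0, 0.008, 0, 0, 0, 0, -1])

```text
t: 15.25
tool_pos: [0.5475, 0.281, 0.2335]
orientation: [-0.999, 1.495, -1.494]
force: [-0.8, -0.1, -5.0]
opening: 0.0257
```

```bash
python3 plan.py .5485 .2805 .18 -22.7 10 | sed -n '1,2p;$p'
```

```text
t 15.25 pos [0.5475 0.281  0.2335] yaw -22.63 tilt: tooly [-0.0032 -0.0015 -1.    ] F [-0.8 -0.1 -5. ] op 0.0257
0,0.0054,0.0001,0.00,0.01,0.00
level corr (tool deg) [0.14 0.   0.15]
```

>>> carry_out(motion=[0, 0.007, 0.0005, 0.05, 0, 0.05, -1, 0, 0.007, 0, 0.03, 0, 0.03, -1, 0, 0.006, 0, 0, 0, 0, -1, 0, 0.005, 0, 0, 0, 0, -1, 0, 0.004, 0, 0, 0, 0, -1])

```text
t: 15.75
tool_pos: [0.5481, 0.2801, 0.2015]
orientation: [-0.997, 1.495, -1.495]
force: [-0.6, -0.0, -5.7]
opening: 0.0254
```

```bash
python3 plan.py .5485 .2805 .175 -22.7 10 | sed -n '1,2p;$p'
python3 - <<'E'
from h import *
from plant import imaging
im=imaging.read_camera("wrist");cv2.imwrite("pics/w12.png",im)
im=imaging.read_camera("scene");crop(im,280,130,400,260,5,"pics/s12c.png")
im=imaging.read_camera("top");cv2.imwrite("pics/t12.png",im);crop(im,80,140,220,270,5,"pics/t12c.png")
E
```

```text
t 15.75 pos [0.5481 0.2801 0.2015] yaw -22.68 tilt: tooly [-1.5e-03 -9.0e-04 -1.0e+00] F [-0.6 -0.  -5.7] op 0.0254
-0.0001,0.0026,0,0.00,0.00,0.00
level corr (tool deg) [0.06 0.   0.08]
```

View pics/s12c.png

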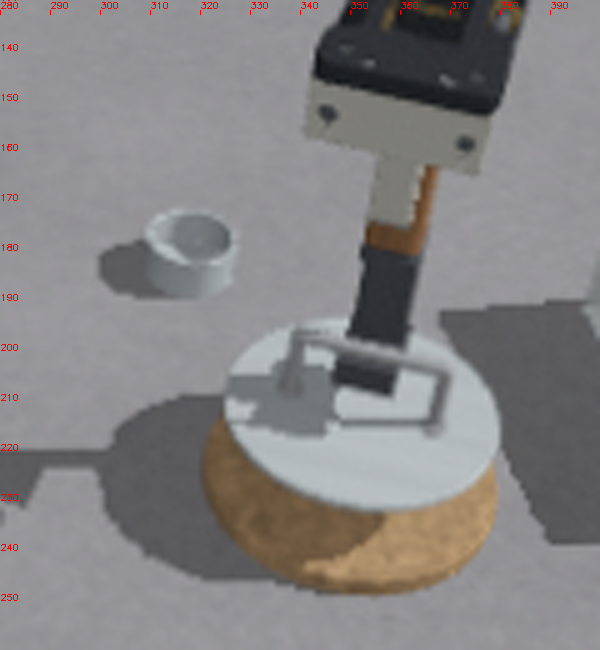

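View pics/w12.png

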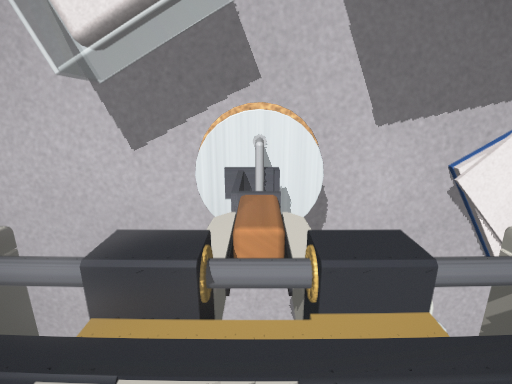

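View pics/t12c.png

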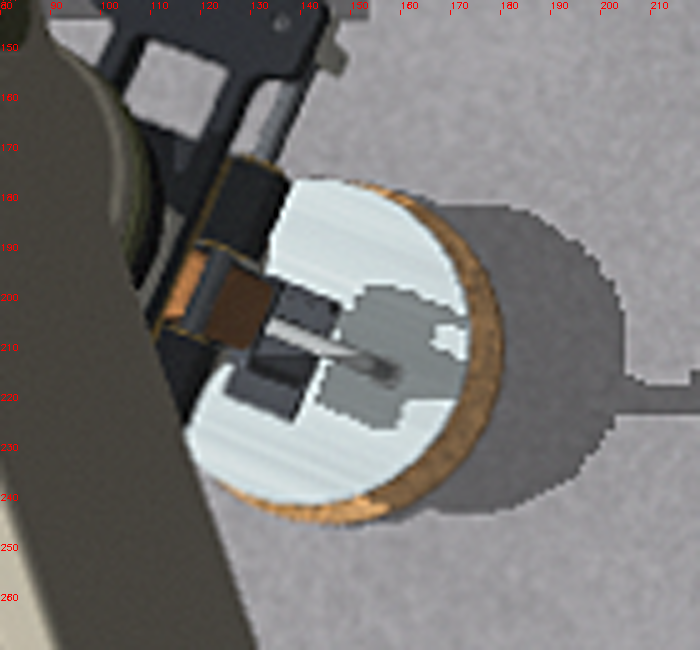

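Run:
```python
from h import *
from plant import imaging,robot
from scipy.optimize import least_squares
m=imaging.camera_model("wrist");p=robot.read_state()["tool_pos"]
im=cv2.imread("pics/w12.png");hsv=cv2.cvtColor(im,cv2.COLOR_BGR2HSV)
k=((hsv[...,1]>90)&(hsv[...,0]<25)).astype(np.uint8);k[158:]=0;k[:,:180]=0;k[:,340:]=0
k=cv2.morphologyEx(k,cv2.MORPH_CLOSE,np.ones((3,3)))
ys,xs=np.nonzero(k);c=[]
for a in np.arange(-150,-20,3):
    r=np.hypot(xs-259,ys-172);an=np.degrees(np.arctan2(ys-172,xs-259));s=np.abs(an-a)<1.5
    if s.any(): c.append((259+(r[s].max()+.5)*np.cos(np.radians(a)),172+(r[s].max()+.5)*np.sin(np.radians(a))))
c=np.array(c);P=np.array([atz(m,q,.012) for q in c])[:,:2]
f=least_squares(lambda x:np.hypot(*(P-x).T)-.075,[.5525,.284],loss="soft_l1",f_scale=.002);print(len(c),f.x,(f.fun*1000).round(1),"lid est",p[:2]+[.0031,.0027])
```

```text
42 [0.55012345 0.28389251] [-0.1 -0.2 -0.3 -0.5 -0.4 -0.1 -0.2 -0.2  0.2  0.2  0.1  0.2  0.1  0.3
  0.1  0.1  0.3  0.5  0.1 -0.4 -0.6  0.6  0.1 -0.4  0.3  0.4  0.1  0.
  0.1  0.2 -0.  -0.  -0.1 -0.2 -0.2 -0.1 -0.4  0.1  0.2 -0.5 -0.  -0.3] lid est [0.55100898 0.28280634]
```

>>> carry_out(motion=[0, 0.004, 0, 0.05, 0, 0.05, -1, -0.001, 0.005, -0.0005, 0, 0, 0, -1, 0, 0.005, 0, 0, 0, 0, -1, 0, 0.004, 0, 0, 0, 0, -1, 0, 0.003, 0, 0, 0, 0, -1])

```text
t: 16.4
tool_pos: [0.5487, 0.2818, 0.1807]
orientation: [-0.993, 1.493, -1.494]
force: [-0.2, 0.4, -4.6]
opening: 0.026
```

```bash
python3 plan.py .5485 .2810 .165 -22.7 10 | sed -n '1,2p;$p'
```

```text
t 16.4 pos [0.5487 0.2818 0.1807] yaw -22.67 tilt: tooly [ 2.e-03  6.e-04 -1.e+00] F [-0.2  0.4 -4.6] op 0.026
0.0001,0.0016,0,0.00,0.00,0.00
level corr (tool deg) [-0.09  0.   -0.07]
```

>>> carry_out(motion=[0.0005, 0.002, 0, -0.03, 0, -0.03, -1, 0, 0.002, 0, -0.03, 0, -0.03, -1, 0, 0.002, 0, 0, 0, 0, -1, 0, 0.002, 0, 0, 0, 0, -1, 0, 0.002, 0, 0, 0, 0, -1])

```text
t: 16.9
tool_pos: [0.5485, 0.2813, 0.1695]
orientation: [-0.995, 1.494, -1.495]
force: [0.8, 0.9, -3.5]
opening: 0.0258
```

>>> carry_out(motion=[0, 0.002, 0, 0, 0, 0, -1, 0, 0.002, 0, 0, 0, 0, -1, 0, 0.002, 0, 0, 0, 0, -1, 0, 0.002, 0, 0, 0, 0, -1, 0, 0.002, 0, 0, 0, 0, -1])

```text
t: 17.4
tool_pos: [0.5498, 0.2818, 0.1609]
orientation: [-0.991, 1.492, -1.494]
force: [0.9, 0.0, -1.7]
opening: 0.0258
```

```bash
python3 plan.py .5485 .2810 .159 -22.7 10 | sed -n '1,2p;$p'
python3 - <<'E'
from h import *
from plant import imaging
im=imaging.read_camera("wrist");crop(im,185,95,335,235,5,"pics/w13.png")
im=imaging.read_camera("scene");crop(im,280,130,400,260,5,"pics/s13c.png")
E
```

```text
t 17.4 pos [0.5498 0.2818 0.1609] yaw -22.67 tilt: tooly [ 0.004   0.0014 -1.    ] F [ 0.9  0.  -1.7] op 0.0258
0.0001,0.0002,-0.0001,0.00,0.00,0.00
level corr (tool deg) [-0.18  0.   -0.16]
```

View pics/s13c.png

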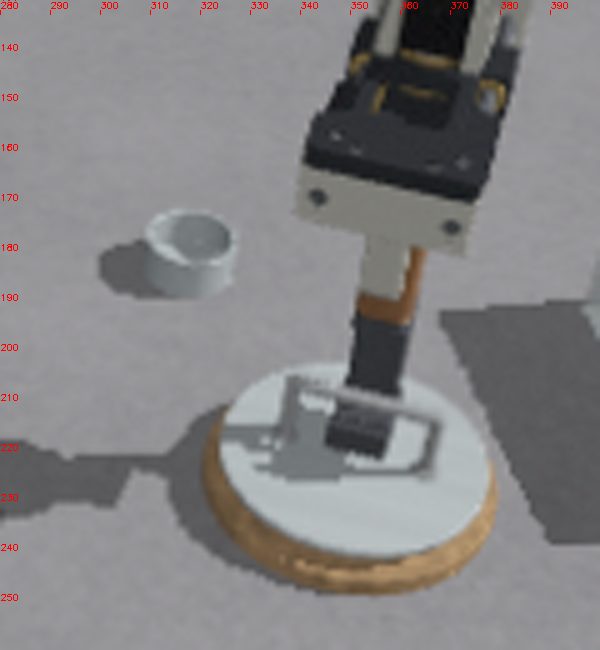

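View pics/w13.png

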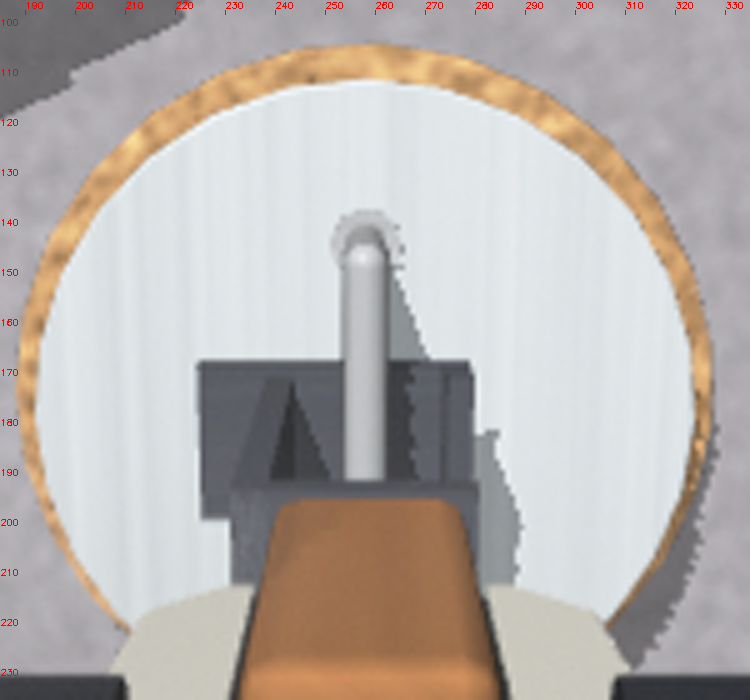

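>>> carry_out(motion=[0, 0.003, 0, -0.08, 0, -0.08, -1, 0, 0.003, -0.0005, -0.05, 0, -0.05, -1, 0, 0.002, -0.0005, 0, 0, 0, -1, 0, 0, 0, 0, 0, 0, -1, 0, 0, 0, 0, 0, 0, -1])

```text
t: 18.0
tool_pos: [0.5485, 0.2821, 0.1517]
orientation: [-0.996, 1.494, -1.495]
force: [0.9, 0.3, -2.5]
opening: 0.0256
```

```bash
python3 plan.py .5485 .2810 .1515 -22.7 10 | sed -n '1,2p;$p'
```

```text
t 18.0 pos [0.5485 0.2821 0.1517] yaw -22.67 tilt: tooly [-4.e-04 -4.e-04 -1.e+00] F [ 0.9  0.3 -2.5] op 0.0256
0.0001,0,0,0.00,0.00,0.00
level corr (tool deg) [0.01 0.   0.03]
```

>>> carry_out(motion=[0, 0, -0.004, 0, 0, 0, -1, 0, 0, -0.006, 0, 0, 0, -1, 0, 0, -0.006, 0, 0, 0, -1, 0, 0, -0.006, 0, 0, 0, -1, 0, 0, -0.006, 0, 0, 0, -1])

```text
t: 18.5
tool_pos: [0.5209, 0.2937, 0.152]
orientation: [-0.995, 1.495, -1.495]
force: [0.5, 0.5, -1.7]
opening: 0.0257
```

```bash
python3 plan.py .4885 .3060 .1515 -22.7 5 | sed -n '1,2p;$p'
```

```text
t 18.5 pos [0.5209 0.2937 0.152 ] yaw -22.7 tilt: tooly [ 1.e-04 -1.e-04 -1.e+00] F [ 0.5  0.5 -1.7] op 0.0257
0.0002,0.0001,-0.0069,0.00,0.00,0.00
level corr (tool deg) [-0.01  0.    0.  ]
```

>>> carry_out(motion=[0, 0, -0.007, 0, 0, 0, -1, 0, 0, -0.008, 0, 0, 0, -1, 0, 0, -0.008, 0, 0, 0, -1, 0, 0, -0.008, 0, 0, 0, -1, 0, -0.002, -0.006, 0, 0, 0, -1])

```text
t: 19.0
tool_pos: [0.483, 0.3095, 0.154]
orientation: [-0.996, 1.494, -1.494]
force: [0.7, 0.3, -3.4]
opening: 0.0257
```

```bash
python3 plan.py .4885 .3060 .1515 -22.7 5 | sed -n '1,2p;$p'
python3 - <<'E'
from h import *
from plant import imaging
im=imaging.read_camera("wrist");cv2.imwrite("pics/w14.png",im)
im=imaging.read_camera("scene");crop(im,280,130,400,260,5,"pics/s14c.png")
E
```

```text
t 19.0 pos [0.483  0.3095 0.154 ] yaw -22.66 tilt: tooly [-3.e-04 -1.e-04 -1.e+00] F [ 0.7  0.3 -3.4] op 0.0257
0.0002,0.0005,0.0013,0.00,0.01,0.00
level corr (tool deg) [0.01 0.   0.01]
```

View pics/s14c.png

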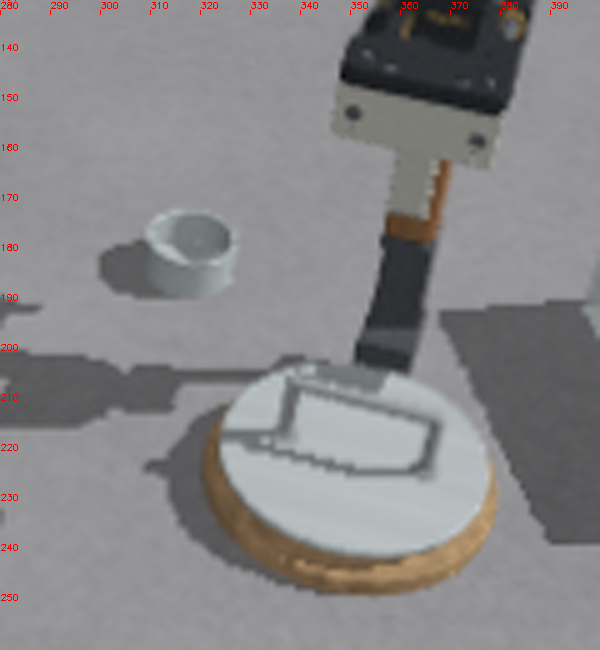

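View pics/w14.png

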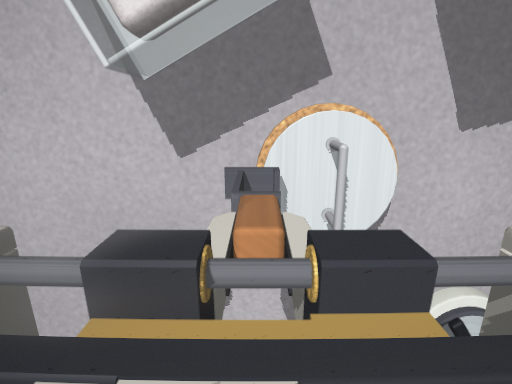

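>>> carry_out(motion=[0, -0.02, -0.003, 0, 0, 0, -1, 0, -0.025, 0, 0, 0, 0, -1, 0, -0.025, 0, 0, 0, 0, -1, 0, -0.02, 0, 0, 0, 0, -1, 0.01, -0.01, 0, 0, 0, 0, -1])

```text
t: 19.6
tool_pos: [0.4757, 0.3009, 0.2555]
orientation: [-1.0, 1.494, -1.494]
force: [0.2, 0.4, -3.0]
opening: 0.0259
```

```bash
python3 plan.py .45 -.15 .26 -22.7 15 | sed -n '1,2p;$p'
```

```text
t 19.6 pos [0.4757 0.3009 0.2555] yaw -22.59 tilt: tooly [-0.0029 -0.0021 -1.    ] F [ 0.2  0.4 -3. ] op 0.0259
0.0284,-0.0003,0.01,0.00,0.01,0.00
level corr (tool deg) [0.11 0.   0.17]
```

>>> carry_out(motion=[0.022, 0, 0.008, 0.05, 0, 0.08, -1, 0.028, 0, 0.01, 0.05, 0, 0.08, -1, 0.028, 0, 0.01, 0, 0, 0, -1, 0.028, 0, 0.01, 0, 0, 0, -1, 0.028, 0, 0.01, 0, 0, 0, -1])

```text
t: 20.1
tool_pos: [0.4678, 0.1542, 0.2565]
orientation: [-0.996, 1.489, -1.491]
force: [0.2, -0.1, -1.9]
opening: 0.0257
```

>>> carry_out(motion=[0.028, 0, 0.01, 0, 0, 0, -1, 0.028, 0, 0.01, 0, 0, 0, -1, 0.028, 0, 0.01, 0, 0, 0, -1, 0.028, 0, 0.01, 0, 0, 0, -1, 0.024, 0, 0.009, 0, 0, 0, -1])

```text
t: 20.6
tool_pos: [0.4576, 0.0008, 0.254]
orientation: [-0.997, 1.49, -1.493]
force: [1.0, -0.4, -1.5]
opening: 0.0258
```

```bash
python3 plan.py .45 -.15 .26 -22.7 5 | sed -n '1,2p;$p'
```

```text
t 20.6 pos [0.4576 0.0008 0.254 ] yaw -22.43 tilt: tooly [ 0.0015 -0.0012 -1.    ] F [ 1.  -0.4 -1.5] op 0.0258
0.0285,-0.0012,0.0101,0.00,0.05,0.00
level corr (tool deg) [-0.11  0.    0.03]
```

>>> carry_out(motion=[0.026, 0, 0.009, 0, 0, 0, -1, 0.024, 0, 0.008, 0, 0, 0, -1, 0.02, 0, 0.007, 0, 0.1, 0, -1, 0.014, 0, 0.005, 0, 0.1, 0, -1, 0.008, 0, 0.002, 0, 0, 0, -1])

```text
t: 21.1
tool_pos: [0.4468, -0.1045, 0.2517]
orientation: [-0.995, 1.496, -1.5]
force: [0.3, -0.3, -1.5]
opening: 0.0259
```

>>> carry_out(motion=[0.006, 0, 0, 0, 0, 0, -1, 0.003, 0, 0, 0, 0, 0, -1, 0, 0, 0, 0, 0, 0, -1, 0, 0, 0, 0, 0, 0, -1, 0, 0, 0, 0, 0, 0, -1])

```text
t: 21.6
tool_pos: [0.442, -0.1128, 0.251]
orientation: [-0.995, 1.498, -1.499]
force: [0.2, 0.1, -1.4]
opening: 0.0257
```

```bash
python3 plan.py .439 -.1794 .26 -22.7 5 | sed -n '1,2p;$p'
python3 - <<'E'
from h import *
from plant import imaging
im=imaging.read_camera("wrist");cv2.imwrite("pics/w15.png",im)
E
```

```text
t 21.6 pos [ 0.442  -0.1128  0.251 ] yaw -22.94 tilt: tooly [-0.0016 -0.002  -1.    ] F [ 0.2  0.1 -1.4] op 0.0257
0.0125,-0.0018,0.0046,0.00,-0.05,0.00
level corr (tool deg) [0.04 0.   0.14]
```

View pics/w15.png

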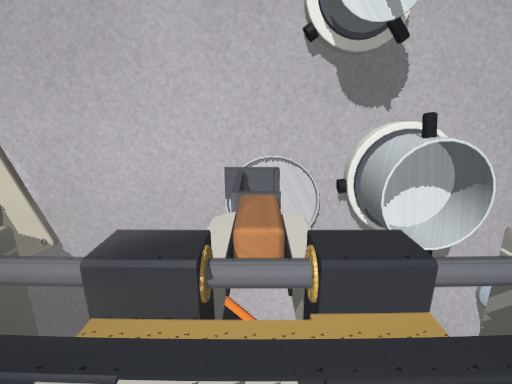

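Run:
```python
from h import *
crop(cv2.imread("pics/t12.png"),320,215,400,300,8,"pics/t12d.png")
crop(cv2.imread("pics/w15.png"),215,145,335,245,6,"pics/w15d.png")
```

```text
(no output)
```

View pics/t12d.png

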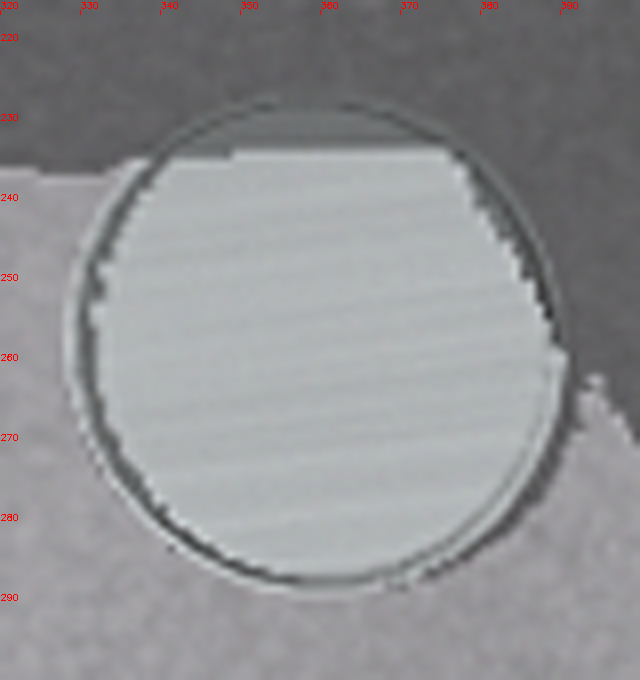

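View pics/w15d.png

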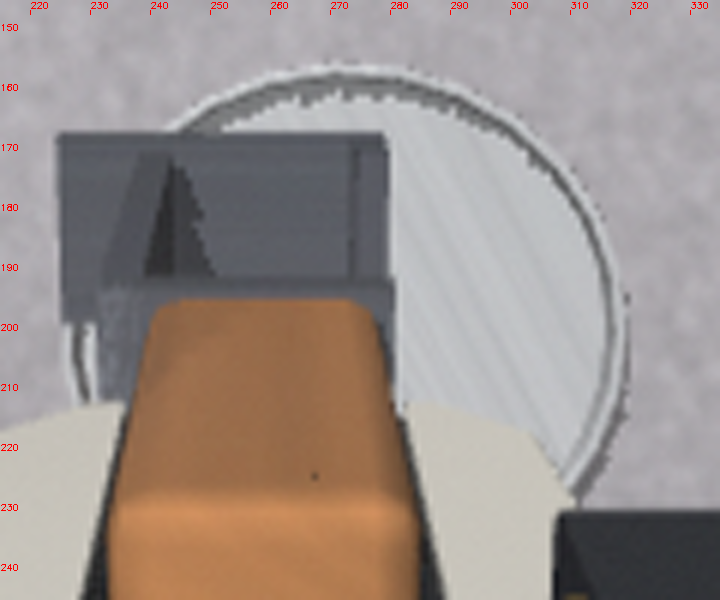

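Run:
```python
from h import *
from plant import imaging,robot
from scipy.optimize import least_squares
D={"top":[(328,258.7),(360,227.1),(391,258.7),(361.2,290),(338.7,282.5),(382.5,282.5),(380,235.6),(338.7,235.6)],
"wrist":[(245,166.7),(258.3,158.7),(273.3,155.8),(288.3,158.7),(301.7,166.3),(313.3,179.2),(319.2,195),(318.7,208.3),(311.7,228.3),(226.7,205)]}
for n,c in D.items():
    m=imaging.camera_model(n);P=np.array([atz(m,q,.010) for q in c])[:,:2]
    f=least_squares(lambda x:np.hypot(*(P-x).T)-.068,[.44,-.175]);print(n,f.x,(f.fun*1000).round(1))
```

```text
top [ 0.43409522 -0.17279971] [ 0.8  0.1 -0.1 -2.3  0.1  1.4 -0.8 -1. ]
wrist [ 0.43785469 -0.17596436] [-1.1  0.6  1.4  0.5 -0.6 -0.9 -0.7 -1.3  1.1 -1.7]
```

>>> carry_out(motion=[0.008, 0, 0.002, 0.03, -0.1, 0.08, -1, 0.014, 0, 0.004, 0, -0.1, 0.05, -1, 0.016, 0, 0.005, 0, 0, 0, -1, 0.012, 0.004, 0.004, 0, 0, 0, -1, 0.006, 0.008, 0.002, 0, 0, 0, -1])

```text
t: 22.15
tool_pos: [0.437, -0.173, 0.2398]
orientation: [-0.996, 1.489, -1.493]
force: [0.3, 0.8, -2.4]
opening: 0.0259
```

```bash
python3 plan.py .437 -.1788 .15 -22.7 5 | sed -n '1,2p;$p'
```

```text
t 22.15 pos [ 0.437  -0.173   0.2398] yaw -22.44 tilt: tooly [ 0.0026 -0.0011 -1.    ] F [ 0.3  0.8 -2.4] op 0.0259
0.0011,0.018,0.0004,0.00,0.05,0.00
level corr (tool deg) [-0.16  0.    0.  ]
```

>>> carry_out(motion=[0.002, 0.014, 0.0005, -0.08, 0.1, 0, -1, 0.001, 0.018, 0, -0.05, 0, 0, -1, 0, 0.018, 0, 0, 0, 0, -1, 0, 0.016, 0, 0, 0, 0, -1, 0, 0.01, 0, 0, 0, 0, -1])

```text
t: 22.65
tool_pos: [0.435, -0.1758, 0.1559]
orientation: [-0.996, 1.497, -1.492]
force: [0.4, 0.1, -2.4]
opening: 0.0256
```

```bash
python3 plan.py .437 -.1788 .124 -22.7 5 | sed -n '1,2p;$p'
```

```text
t 22.65 pos [ 0.435  -0.1758  0.1559] yaw -22.66 tilt: tooly [-0.002  0.002 -1.   ] F [ 0.4  0.1 -2.4] op 0.0256
0.0004,0.0064,0.0006,0.00,0.01,0.00
level corr (tool deg) [ 0.15  0.   -0.06]
```

>>> carry_out(motion=[0.001, 0.006, 0.001, 0.08, 0, -0.03, -1, 0.001, 0.005, 0.001, 0.03, 0, 0, -1, 0, 0.005, 0.001, 0, 0, 0, -1, 0, 0.004, 0, 0, 0, 0, -1, 0, 0.003, 0, 0, 0, 0, -1])

```text
t: 23.15
tool_pos: [0.4367, -0.1781, 0.1297]
orientation: [-0.996, 1.496, -1.492]
force: [0.1, 0.5, -1.4]
opening: 0.0257
```

```bash
python3 plan.py .437 -.1788 .124 -22.7 5 | sed -n '1,2p;$p'
```

```text
t 23.15 pos [ 0.4367 -0.1781  0.1297] yaw -22.63 tilt: tooly [-0.0019  0.0019 -1.    ] F [ 0.1  0.5 -1.4] op 0.0257
0.0001,0.0011,0.0001,0.00,0.01,0.00
level corr (tool deg) [ 0.14  0.   -0.06]
```

>>> carry_out(motion=[0, 0.001, 0, 0.06, 0, -0.03, -1, 0, 0.001, 0, 0.04, 0, 0, -1, 0, 0.001, 0, 0, 0, 0, -1, 0, 0.001, 0, 0, 0, 0, -1, 0, 0.001, 0, 0, 0, 0, -1])

```text
t: 23.65
tool_pos: [0.4375, -0.1786, 0.1255]
orientation: [-0.995, 1.492, -1.495]
force: [0.1, 0.0, -3.4]
opening: 0.0255
```

```bash
python3 plan.py .437 -.1788 .124 -22.7 5 | sed -n '1,2p;$p'
python3 - <<'E'
from h import *
from plant import imaging
im=imaging.read_camera("scene");crop(im,130,100,230,220,5,"pics/s16.png")
im=imaging.read_camera("wrist");cv2.imwrite("pics/w16.png",im)
E
```

```text
t 23.65 pos [ 0.4375 -0.1786  0.1255] yaw -22.63 tilt: tooly [ 1.6e-03 -4.0e-04 -1.0e+00] F [ 0.1  0.  -3.4] op 0.0255
0.0001,0.0003,-0.0001,0.00,0.01,0.00
level corr (tool deg) [-0.09  0.   -0.01]
```

View pics/s16.png

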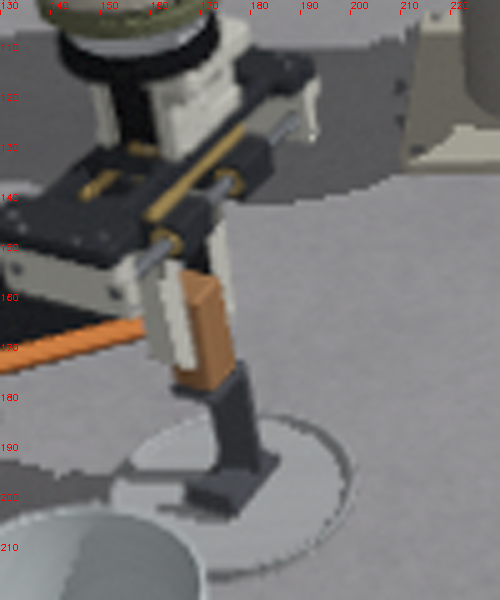

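View pics/w16.png

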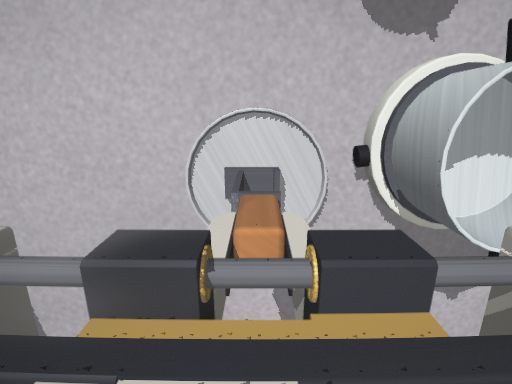

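>>> carry_out(motion=[0, 0.001, 0, -0.04, 0, 0, -1, 0, 0.001, 0, -0.02, 0, 0, -1, 0, 0.001, 0, 0, 0, 0, -1, 0, 0, 0, 0, 0, 0, -1, 0, 0, 0, 0, 0, 0, -1])

```text
t: 24.25
tool_pos: [0.4377, -0.1786, 0.1227]
orientation: [-0.995, 1.493, -1.494]
force: [-0.7, -0.3, -2.1]
opening: 0.0258
```

```bash
python3 plan.py .437 -.1788 .122 -22.7 5 | sed -n '1,2p;$p'
```

```text
t 24.25 pos [ 0.4377 -0.1786  0.1227] yaw -22.63 tilt: tooly [ 9.e-04 -1.e-04 -1.e+00] F [-0.7 -0.3 -2.1] op 0.0258
0.0001,0.0001,-0.0001,0.00,0.01,0.00
level corr (tool deg) [-0.05  0.   -0.01]
```

>>> carry_out(motion=[0, 0.0007, 0, -0.03, 0, 0, -1, 0, 0.0007, 0, 0, 0, 0, -1, 0, 0.0007, 0, 0, 0, 0, -1, 0, 0.0005, 0, 0, 0, 0, -1, 0, 0.0005, 0, 0, 0, 0, -1], squeeze=30)

```text
t: 24.75
tool_pos: [0.4378, -0.1787, 0.1227]
orientation: [-0.996, 1.494, -1.494]
force: [-2.4, 2.7, 6.2]
opening: 0.0255
```

```bash
python3 plan.py .437 -.1788 .122 -22.7 5 | sed -n '1,2p;$p'
```

```text
t 24.75 pos [ 0.4378 -0.1787  0.1227] yaw -22.62 tilt: tooly [ 3.e-04 -0.e+00 -1.e+00] F [-2.4  2.7  6.2] op 0.0255
0.0001,0.0001,-0.0001,0.00,0.02,0.00
level corr (tool deg) [-0.01  0.   -0.01]
```

>>> carry_out(motion=[0, 0, 0, 0, 0, 0, -0.35, 0, 0, 0, 0, 0, 0, -0.2, 0, 0, 0, 0, 0, 0, 0, 0, 0, 0, 0, 0, 0, 0.2, 0, 0, 0, 0, 0, 0, 0.3], squeeze=5)

```text
t: 25.25
tool_pos: [0.4385, -0.1791, 0.1226]
orientation: [-0.995, 1.492, -1.495]
force: [0.6, -1.1, 0.6]
opening: 0.0567
```

```bash
python3 plan.py .437 -.1788 .122 -22.7 5 | sed -n '1,2p;$p'
```

```text
t 25.25 pos [ 0.4385 -0.1791  0.1226] yaw -22.62 tilt: tooly [ 1.9e-03 -8.0e-04 -1.0e+00] F [ 0.6 -1.1  0.6] op 0.0567
0.0001,0.0001,-0.0003,0.00,0.02,0.00
level corr (tool deg) [-0.12  0.    0.  ]
```

Released; retreat straight up.

>>> carry_out(motion=[0, 0, 0, -0.1, 0, 0, 0.6, 0, -0.005, 0, 0, 0, 0, 0.6, 0, -0.015, 0, 0, 0, 0, 0.6, 0, -0.025, 0, 0, 0, 0, 0.6, 0, -0.03, 0, 0, 0, 0, 0.6])

```text
t: 25.75
tool_pos: [0.4354, -0.1774, 0.1952]
orientation: [-1.001, 1.503, -1.487]
force: [-0.8, -0.6, -0.2]
opening: 0.0744
```

>>> carry_out(motion=[0, -0.03, 0, 0, 0, 0, 0.6, 0, -0.03, 0, 0, 0, 0, 0.6, 0, -0.02, 0, 0, 0, 0, 0.6, -0.03, -0.01, 0, 0, 0, 0, 0.6, -0.04, 0, 0, 0, 0, 0, 0.6])

```text
t: 26.25
tool_pos: [0.4642, -0.116, 0.2966]
orientation: [-0.992, 1.498, -1.499]
force: [0.8, 0.4, 0.5]
opening: 0.0743
```

>>> carry_out(motion=[-0.04, 0, 0, 0, 0, 0, 0.6, -0.04, 0, 0, 0, 0, 0, 0.6, -0.02, 0, 0, 0, 0, 0, 0.6, 0, 0, 0, 0, 0, 0, 0.6, 0, 0, 0, 0, 0, 0, 0.6])

```text
t: 26.75
tool_pos: [0.5059, -0.0171, 0.3001]
orientation: [-0.99, 1.492, -1.498]
force: [-0.4, 0.0, 1.0]
opening: 0.0746
```

Run:
```python
from h import *
from plant import imaging,robot
s=robot.read_state();print(s["t"],s["tool_pos"],s["force"])
im=imaging.read_camera("scene");cv2.imwrite("pics/s17.png",im);crop(im,130,130,230,230,5,"pics/s17c.png")
im=imaging.read_camera("top");cv2.imwrite("pics/t17.png",im);crop(im,320,215,400,300,8,"pics/t17d.png")
```

```text
26.75 [ 0.50587723 -0.01709201  0.30010267] [-0.40284349  0.04506392  1.03986197]
```

View pics/s17.png

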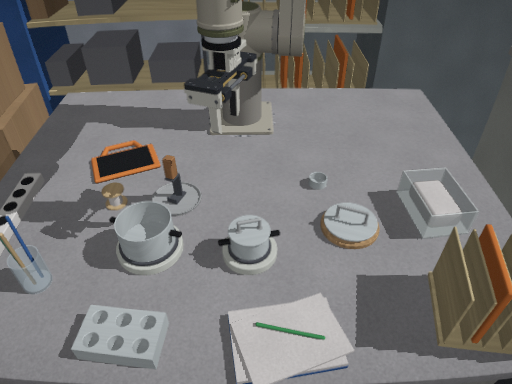

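View pics/t17.png

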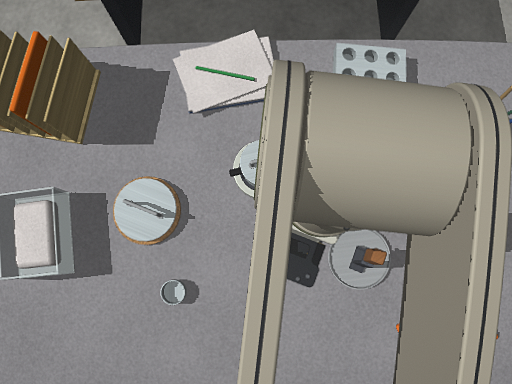

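View pics/t17d.png

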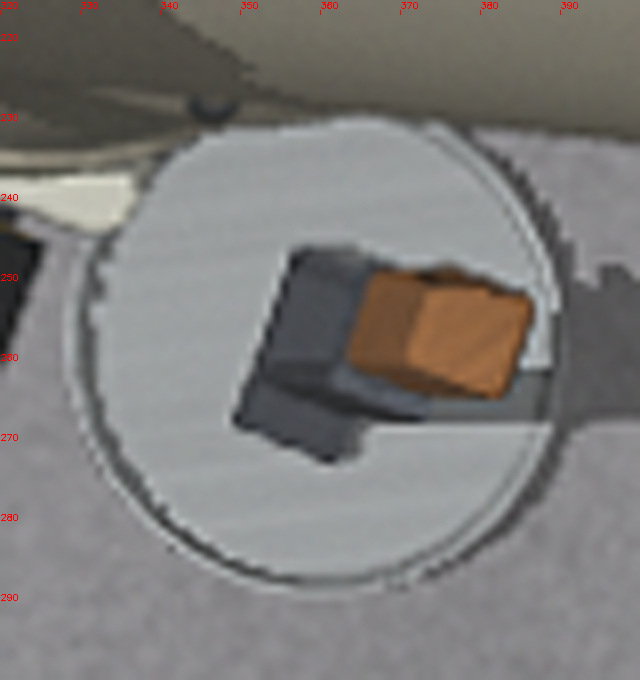

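Run:
```python
from h import *
crop(cv2.imread("pics/t17.png"),105,170,190,250,8,"pics/t17m.png")
```

```text
(no output)
```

View pics/t17m.png

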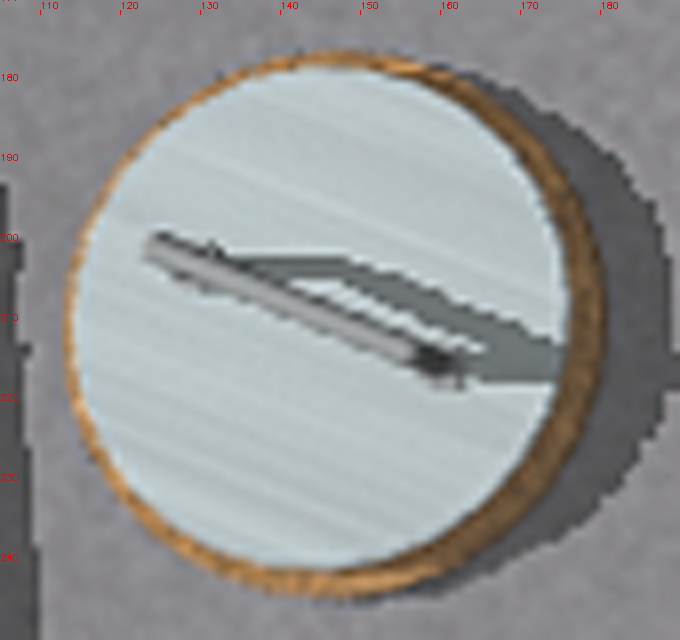

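Run:
```python
from h import *
from plant import imaging
m=imaging.camera_model("top");print(atz(m,(145.2,209.9),.025), atz(m,(146.9,210.4),.006))
```

```text
[0.54857023 0.28331745 0.025     ] [0.54965643 0.28446638 0.006     ]
```

Lid sits within about 2 mm of the mat centre and the lifter stands upright in the dish, so I'm handing in.

```bash
python3 -c "
from plant import robot
print(robot.close_job())"
```

```text
the job is handed in; nothing more can be done
None
```

The lid of the larger pot is lying flat in the middle of the cork mat, and the lifter is standing upright in its dish again. I handed the job in at about 27 s of the 72 s allowed.

I took the lifter by its grip and turned it square to the lid's bar. I pushed the hook under the loop and raised the lid clear of the small pot. I then carried it level at about 0.17 m/s, set it down, backed the hook out and returned the lifter. The gripper came nowhere near the lid, and the largest force I read was 12 N, at the start while the jaws closed on the grip.

**Last checks:**
- **Lid on the mat:** in the top picture its centre is about 2 mm from the mat's centre and it lies flat.
- **Lifter in the dish:** it touched down at the same height at which it was picked up, and the last two pictures show it upright near the middle of the dish, about 2 mm by the measured positions. It now faces about -23° instead of the original +19.5°.
- **Robot clear:** the gripper had withdrawn to 0.30 m height with no contact force.

**Disagreements between measurements:**
- The scene camera placed the mat about 6 mm farther out than the top and wrist cameras, so I relied mainly on those two.
- Estimates of how far the grip sat off the jaw centre ranged from 2 to 5.5 mm. I used 3.5 mm.
- While I turned the lifter before hooking, the arm sagged about 16 mm. I corrected this before reaching the lid, and nothing was touched.

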